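# Uncover the plate case under the extraction hood

### The arm

A 6-joint arm with a two-finger parallel gripper is mounted at the origin on the work surface. World frame = base frame: x ahead of the robot, y to its left, z up, the work surface at z = 0. Lengths are in m, angles in rad, forces in N, time in s.
With the tool pointing down it reaches from about 0.35 to 0.775 m from the base axis. Payload 7.3 kg.
Tool frame: the origin (TCP) lies at the very end of the fingers, on their centre line; the grasp point (between the pads) lies 19 mm behind it (robot.hold_point_z is the distance from the TCP to the grasp point, in m); z points along the fingers, y is the direction in which the jaws open and shut (so a half turn about z gives the same grasp; the last joint's range is limited). The gripper opens to 92 mm and grips with 3 to 60 N. Pads are 19 mm wide; open, the fingers measure 130 mm over their backs; the gripper's body (75 mm by 190 mm) begins 47 mm behind the grasp point.
Start: joints at [1.049, 0.342, 1.524, -0, 1.275, -0.146], TCP at [0.193, 0.488, 0.227] pointing down, gripper open.
Joint ranges: [-2.53, 2.53], [-0.77, 2.02], [0.04, 2.7], [-1, 4.14], [0.28, 2.66], [-3.11, 3.11]. Speed limits (rad/s): [2.57, 2.57, 3.14, 3.14, 3.14, 3.14].

### API

Orientations are given as [roll, pitch, yaw] about the fixed x, y, z axes, in that order (R = Rz(yaw) Ry(pitch) Rx(roll)).
In Python, from cell import monitor, viewer, robot gives the robot as it stands.
- The arm moves only by the tool move_arm, never from a script. Its argument "deltas" is a list of rows, each an object of numbers: "x", "y", "z": the shift along the tool's x, y, z in m; "wx", "wy", "wz": the turn, a rotation vector about the tool's x, y, z in degrees; "hand": the opening, from 0 (shut) to 1 (fully open). In form: [{"x": .., "y": .., "z": .., "wx": .., "wy": .., "wz": .., "hand": ..}, ...]. A call has 1 to 8 rows; each row is the pose to reach, as a shift and turn from the pose commanded when the call began, along the tool's axes at that moment; what a row does not reach only later rows make up. A row lasts 1/8 s, in which the tool goes at most 62.5 mm and 10.7 degrees, less where a joint would pass 70% of its speed; a pose out of reach is approached as far as the arm can. A call with a gripper value outside its range is refused whole. The fingers move at their own pace and stop on an object; "grip_force" is the grip in N (left out, the last holds). Time passes only in rows, so rows that repeat a pose let the fingers close. It gives the time, the measured TCP pose, the force and the opening at its end, in the units of the state.
- monitor.observe(): the state, without advancing time (a new reading comes with each control period).
- viewer.read_camera(name): name is "side" or "top" or "wrist"; returns the picture (420x560x3 uint8, red, green, blue); there is no depth.
- viewer.camera_params(name): a dict with "camera_matrix" (3x3 intrinsics, pixels), "R" (3x3) and "t" (3): a world point X has camera coordinates R X + t. Camera axes: x right, y down, z forward; pixel columns grow to the right and rows downward; lengths in m; the calibration is good to about 2 mm. A picture is of the moment at which its call begins: read the wrist's pose just before it. camera_params takes no time and is no camera call; for the wrist camera it gives the pose at the moment of the call.
- robot.hand_in(): hands the job in, once; it reports no verdict.
The state is a dict: "time": time; "qpos": joint angles; "qvel": joint speeds; "joint_efforts": joint torques, N m; "tool_pos": TCP position; "tool_rot": TCP orientation; "contact_force": force on the tool from outside, world axes, zero at the start; "torque": the same for the moment, N m; "opening": finger opening in m.
Only numpy, scipy, OpenCV 4.12 (cv2) and the standard library are available. Lean on these libraries where they do the work, as an engineer would, in place of code of your own. Each camera call takes 0.05 s, during which the arm holds its last target. There are 200 camera calls.

### The job

Open the grey plate case that stands under the clear extraction hood: lift the front of its blue lid over the case's front lip, slide the lid out of its side rails without forcing it, and lay it flat, handle up, on the dark mat. Set the lid down rather than letting it fall, do not knock the hood or drag the case about, and leave the other things on the bench where they stand.

Things in the scene. Friction and masses are not known exactly. Their poses are not given: they have to be found in the camera images.
- case: Grey plate case, loose on rubber feet, 190 (its x) x 132 (y) x 64 mm high, 2.2 kg. Origin: centre of the underside; z up. Its front, the end with the lip, is at -x and roughly faces the robot. The closed lid lies on ledges 50 mm above the origin, between side guides (inner faces y = +/-58 mm, 56.5 mm up), 1 to 2 mm ahead of the rear wall (inner face x = +87 mm).
- case_lip (a point): Fixed mark on the case (its axes): on the centre line at x = -91 mm, 50 mm up, where the ledges meet the inner face of the front lip. The lip (4 mm thick, metal, x = -95 to -91 mm) stands 6 to 16 mm above this point: it belongs to a metal frame with brass screws that is set to another height each time, which no reading tells. The closed lid has 2 to 3 mm of play behind it.
- case_groove (a point): Fixed mark on the case: on the centre line at x = +27 mm, 50 mm up, at the front end of the grooves. From here to x = +87 mm black rails of the same frame cover the lid's edges, their underside always 1.2 mm higher than the lip's top. So the 4 mm lid cannot rise level over the lip: tip it, front end up, rear edge down on the ledges.
- lid_pull (a point): Grip point on the white upright pull of the blue lid, on its centre line, 28 mm above the lid's underside. The pull is 40 long (x) x 14 thick (y) and rises from 4 to 40 mm above the underside. Axes are the lid's: x from front to rear, y across, z up. From this point the lid's front edge is 26 mm ahead (-x), its rear edge 148 mm behind, its centre 61 mm behind.
- lid_center (a point): Centre of the lid's plate, half-way up. Plate 174 (x) x 112 (y) x 4 mm, about 0.15 kg (varies). Same axes as lid_pull. How far to tip it must be felt: with too little its front edge meets the lip within 3 mm when drawn forward, with too much (from 1.6 times the lip's height, or more) it binds under the rails and strains the case. Free of the rails once drawn out 60 mm.
- lid_front (a point): Middle of the lid's front edge, on the underside.
- lid_rear (a point): Middle of the lid's rear edge, on the underside.
- hood_rim (a point): Centre of the round rim (radius 150 mm) of the hood's clear dome, mouth down, 185 mm above the bench; fixed. The near rim hangs right above the lid's pull, so a gripper straight above the pull does not fit: come in below the rim from the case's front, fingers pointing down and toward the rear of the case, tool leaning 35 to 40 degrees from vertical.
- hood: The same hood as a whole, origin at the rim's centre. The dome narrows to a white collar 110 mm above the rim, then a red swivel and a white tube that rises away to the hood's -y side.
- lid: The blue lid as a whole; origin at the centre of its underside, axes as for lid_pull.
- mat: Dark rubber bench mat for the lid, 260 (x) x 200 (y) x 3 mm, flat and fixed on the bench, to the left or the right of the case; origin: centre of its underside.
- basket: Bystander: green basket with glass tubes, 240 x 170 x 85 mm, on the other side of the case from the mat; origin under its centre.
- beaker: Bystander: white plastic beaker, 74 mm across, 95 mm high; origin under its centre.
- amber: Bystander: amber bottle, 72 mm across, 150 mm high; origin under its centre.
- bluecap: Bystander: clear bottle with a blue cap, 76 mm across, 160 mm high; origin under its centre.
- dish: Bystander: covered round glass dish lying on the bench, 98 mm across, 18 mm high; origin under its centre.
- marker: Bystander: blue marker lying on the bench, 130 mm long, 13 mm thick; origin under its middle.

How it is judged:
By the outcome, as a careful person would: the job done as asked, in the order asked, and still so for the second after the job is handed in, with the robot touching nothing.
It also fails if it takes over 51 s, if anything falls off the work surface, if the arm or the gripper's body presses on something with over 40 N, if the wrist force passes 120 N, or if a joint passes its speed limit or range.

## Working session

There is one attempt and no reset: what is moved stays moved. The work goes in short steps, Python scripts to look and compute and a tool call to move; the robot and the scene stay as the last step left them, time stands still between calls to the robot, and variables do not carry over. Pictures are saved under pics/ and viewed, about 8 in all and at most 12, crops included, and the job is handed in when it is done.

Besides the shell and the picture viewer there is one more tool, called after ">>>" in YAML: its name, and indented under it one key for each argument. move_arm: Moves the arm, as the interface text tells. Its arguments: {"type":"object","properties":{"deltas":{"type":"array","items":{"type":"object","properties":{"x":{"type":"number"},"y":{"type":"number"},"z":{"type":"number"},"wx":{"type":"number"},"wy":{"type":"number"},"wz":{"type":"number"},"hand":{"type":"number"}}}},"grip_force":{"type":"number"}},"required":["deltas"]}

```bash
ls; mkdir -p pics; python3 - <<'E'
from cell import monitor, viewer, robot
import cv2,numpy as np
for n in ["side","top"]:
    im=viewer.read_camera(n); cv2.imwrite(f"pics/{n}0.png",cv2.cvtColor(im,cv2.COLOR_RGB2BGR))
    p=viewer.camera_params(n); print(n,np.array(p["camera_matrix"]).round(1).tolist(),np.array(p["R"]).round(3).tolist(),np.array(p["t"]).round(3).tolist(), (-np.array(p["R"]).T@p["t"]).round(3))
print(monitor.observe(), robot.hold_point_z)
E
```

```text
pics
side [[410.8, 0.0, 289.5], [0.0, 410.8, 209.6], [0.0, 0.0, 1.0]] [[0.872, -0.49, -0.013], [-0.272, -0.463, -0.844], [0.407, 0.739, -0.537]] [-0.517, 0.254, 0.824] [ 0.184 -0.744  0.65 ]
top [[509.9, 0.0, 286.3], [0.0, 509.9, 206.1], [0.0, 0.0, 1.0]] [[0.004, -1.0, -0.009], [-0.985, -0.003, -0.175], [0.175, 0.009, -0.985]] [-0.016, 0.582, 1.384] [ 0.332 -0.027  1.464]
{'time': 0.1, 'qpos': array([ 1.04900494e+00,  3.42646998e-01,  1.52488666e+00,  9.77491746e-06,
        1.27536853e+00, -1.45967523e-01]), 'qvel': array([ 0.00070643, -0.00391496, -0.0031767 , -0.00011763, -0.00122304,
       -0.00223987]), 'joint_efforts': array([ 2.36123364e-03, -4.32009172e+01, -2.44694817e+01,  7.20242411e-02,
        5.25899953e-02, -3.07190032e-05]), 'tool_pos': array([0.19248644, 0.48807831, 0.22612974]), 'tool_rot': array([-3.14029840e+00, -1.99719672e-04,  2.76576581e+00]), 'contact_force': array([ 0.23394541,  0.92968403, -0.30258265]), 'torque': array([0.01237675, 0.01386892, 0.0649422 ]), 'opening': 0.0919476472318415} 0.0188
```

View pics/side0.png

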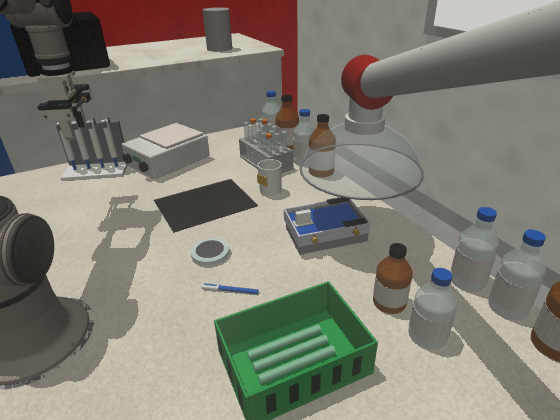

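View pics/top0.png

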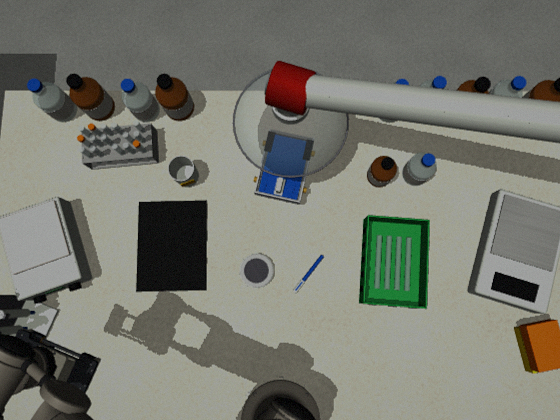

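The side view shows the case at about (325,225), the mat at (205,203) and the hood rim at (362,170). The top view shows the case at (285,167), the pull at about (280,185), the mat at (172,245), the beaker at (183,172) and the dish at (257,270).

```bash
python3 - <<'E'
import cv2,numpy as np
a=cv2.imread("pics/top0.png")[120:220,240:330]; b=cv2.imread("pics/side0.png")[190:260,270:380]
a=cv2.resize(a,None,fx=4.4,fy=5.0*.88,interpolation=cv2.INTER_CUBIC); b=cv2.resize(b,None,fx=3.6,fy=3.6,interpolation=cv2.INTER_CUBIC)
H=max(a.shape[0],b.shape[0]); o=np.zeros((H,a.shape[1]+b.shape[1],3),np.uint8); o[:a.shape[0],:a.shape[1]]=a;o[:b.shape[0],a.shape[1]:]=b
print(o.shape,a.shape); cv2.imwrite("pics/crop0.png",o)
E
```

```text
(440, 792, 3) (440, 396, 3)
```

View pics/crop0.png

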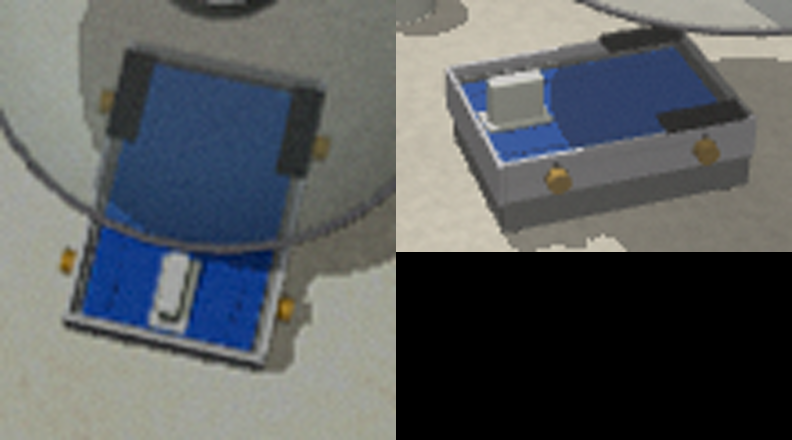

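```bash
cat > h.py <<'E'
from cell import monitor, viewer, robot
import cv2,numpy as np
from scipy.spatial.transform import Rotation as Ro
def proj(n,X,p=None):
    p=p or viewer.camera_params(n); c=(np.array(p["R"])@np.atleast_2d(X).T).T+p["t"]; q=(np.array(p["camera_matrix"])@c.T).T; return q[:,:2]/q[:,2:]
def ray(n,uv,z,p=None):
    p=p or viewer.camera_params(n); R=np.array(p["R"]); d=R.T@np.linalg.inv(p["camera_matrix"])@[uv[0],uv[1],1]; c=-R.T@p["t"]; return c+d*(z-c[2])/d[2]
def save(n,f):
    p=viewer.camera_params(n); im=viewer.read_camera(n); cv2.imwrite(f"pics/{f}.png",cv2.cvtColor(im,cv2.COLOR_RGB2BGR)); return im,p
E
python3 - <<'E'
from h import *
from scipy.optimize import least_squares
T=np.array([[66,320],[265,362],[127,48],[325,88]])/4.4+[240,120]
S=(np.array([[446,68],[500,165],[755,115],[685,33]])-[396,0])/3.6+[270,190]
PT=np.array([[188,257],[163,255]])/4.4+[240,120]
PS=(np.array([[488,80],[541,69]])-[396,0])/3.6+[270,190]
pt,ps=viewer.camera_params("top"),viewer.camera_params("side")
def W(v,P): 
    c,s=np.cos(v[2]),np.sin(v[2]); return np.array([[v[0]+c*x-s*y,v[1]+s*x+c*y,z] for x,y,z in P])
def f(v):
    h=v[3]; L=.095;w=.066
    a=proj("top",W(v,[(-L,w,h),(-L,-w,h),(L,w,h),(L,-w,h)]),pt)-T
    b=proj("side",W(v,[(-L,w,h),(-L,-w,h),(L,-w,h),(L,w,h)]),ps)-S
    return np.r_[a.ravel(),b.ravel()]
r=least_squares(f,[.65,0,-.2,.06],x_scale=[.01,.01,.1,.01]); print(r.x,r.fun.round(1).reshape(-1,2).tolist())
v=r.x
P=[(-.0625+x,y,.09) for x in(-.02,.02) for y in(.007,-.007)]
print("pull pt",W(v,[(-.0625,0,.078)]),"lip",W(v,[(-.091,0,.05)]))
print("top pull corners crop",((proj("top",W(v,P),pt)-[240,120])*4.4).round().tolist())
print("side pull crop",((proj("side",W(v,P),ps)-[270,190])*3.6+[396,0]).round().tolist())
im=cv2.imread("pics/top0.png")
# mat corners
m=(im.max(2)<45).astype(np.uint8); m[:190]=0;m[300:]=0;m[:,:120]=0;m[:,220:]=0
rc=cv2.minAreaRect(cv2.findNonZero(m)); print("mat",rc,[ray("top",q,.003,pt).round(3).tolist() for q in cv2.boxPoints(rc)])
print("hood rim: near/left/right", [ray("top",q,.185,pt).round(3).tolist() for q in [(290,177),(233,122),(349,122)]])
print("beaker",ray("top",(181,160),.095,pt),"dish",ray("top",(257,270),.018,pt))
p=viewer.camera_params("wrist");print(p)
E
```

```text
[ 0.69648667 -0.0086141  -0.21624623  0.06241065] [[-0.8, 0.2], [-0.1, 0.7], [0.5, -1.4], [0.5, -0.9], [-0.4, 0.0], [-0.1, 1.0], [0.6, 1.1], [-1.3, -1.6]]
pull pt [[0.63544231 0.0047962  0.078     ]] lip [[0.60760608 0.0109113  0.05      ]]
top pull corners crop [[156.0, 313.0], [177.0, 318.0], [170.0, 252.0], [192.0, 257.0]]
side pull crop [[484.0, 75.0], [490.0, 85.0], [538.0, 65.0], [545.0, 76.0]]
mat ((171.0, 245.5), (89.0, 70.0), 90.0) [[0.605, 0.426, 0.003], [0.605, 0.221, 0.003], [0.349, 0.213, 0.003], [0.348, 0.411, 0.003]]
hood rim: near/left/right [[0.635, -0.024, 0.185], [0.783, 0.126, 0.185], [0.783, -0.179, 0.185]]
beaker [0.70381563 0.27860235 0.095     ] dish [0.40514722 0.06813263 0.018     ]
{'camera_matrix': array([[372.7704221 ,   0.        , 285.82201726],
       [  0.        , 372.7704221 , 211.35174737],
       [  0.        ,   0.        ,   1.        ]]), 'R': array([[ 0.36713846,  0.93016565, -0.0010995 ],
       [ 0.88630087, -0.34946573,  0.30388235],
       [ 0.28227669, -0.11254139, -0.95270893]]), 't': array([-0.52473397, -0.03843762,  0.39318363])}
```

```bash
cat >> h.py <<'E'
import json,os
V=[0.6965,-0.0086,-0.2162]
HZ=robot.hold_point_z
def case2w(P,V=V):
    c,s=np.cos(V[2]),np.sin(V[2]); x,y,z=P; return np.array([V[0]+c*x-s*y,V[1]+s*x+c*y,z])
def pose(g,a,psi=V[2]):
    """world grasp point g, lean a (deg) toward heading psi -> R, TCP"""
    a=np.radians(a); z=np.array([np.cos(psi)*np.sin(a),np.sin(psi)*np.sin(a),-np.cos(a)]); y=np.array([-np.sin(psi),np.cos(psi),0])
    R=np.c_[np.cross(y,z),y,z]; return R,np.array(g)+HZ*z
def cur():
    if os.path.exists("cmd.json"):
        d=json.load(open("cmd.json")); return np.array(d["R"]),np.array(d["p"])
    s=monitor.observe(); return Ro.from_euler("xyz",s["tool_rot"]).as_matrix(),s["tool_pos"]
def rows(targets,hand,commit=True):
    """targets: list of (R,p); prints delta rows rounded from the commanded pose, stores final"""
    R0,p0=cur()
    for R,p in targets:
        d=(R0.T@(p-p0)).round(4); w=Ro.from_matrix(R0.T@R).as_rotvec(degrees=True).round(1)
        print(json.dumps(dict(x=d[0],y=d[1],z=d[2],wx=w[0],wy=w[1],wz=w[2],hand=hand)))
    if commit: json.dump(dict(R=(R0@Ro.from_rotvec(w,degrees=True).as_matrix()).tolist(),p=(p0+R0@d).tolist()),open("cmd.json","w"))
def interp(R1,p1,n):
    R0,p0=cur(); w=Ro.from_matrix(R0.T@R1).as_rotvec()
    return [(R0@Ro.from_rotvec(w*k/n).as_matrix(),p0+(p1-p0)*k/n) for k in range(1,n+1)]
def check():
    s=monitor.observe(); R,p=cur(); Rm=Ro.from_euler("xyz",s["tool_rot"]).as_matrix()
    print("t",s["time"],"perr mm",((s["tool_pos"]-p)*1e3).round(1),"rerr",Ro.from_matrix(R.T@Rm).as_rotvec(degrees=True).round(2),"F",s["contact_force"].round(1),"tq",s["torque"].round(2),"open",round(s["opening"],4))
E
python3 - <<'E'
from h import *
g=case2w((-.0625,0,.083)); R,p=pose(g,40); p=p-.11*R[:,2]
print(p); rows(interp(R,p,1)+[],.5)
E
```

```text
[0.57819754 0.0173831  0.15286325]
{"x": -0.5316, "y": -0.2962, "z": 0.0735, "wx": -3.3, "wy": -39.9, "wz": -8.7, "hand": 0.5}
```

>>> move_arm:
  deltas:
    - {"x": -0.055, "y": -0.03, "z": 0.0, "wx": -0.3, "wy": -4, "wz": -0.9, "hand": 0.5}
    - {"x": -0.106, "y": -0.059, "z": 0.015, "wx": -0.7, "wy": -8, "wz": -1.7, "hand": 0.5}
    - {"x": -0.157, "y": -0.087, "z": 0.02, "wx": -1, "wy": -12, "wz": -2.6, "hand": 0.5}
    - {"x": -0.208, "y": -0.116, "z": 0.028, "wx": -1.3, "wy": -16, "wz": -3.4, "hand": 0.5}
    - {"x": -0.259, "y": -0.144, "z": 0.035, "wx": -1.6, "wy": -20, "wz": -4.3, "hand": 0.5}
    - {"x": -0.31, "y": -0.173, "z": 0.042, "wx": -2, "wy": -24, "wz": -5.2, "hand": 0.5}
    - {"x": -0.35, "y": -0.195, "z": 0.048, "wx": -2.2, "wy": -27, "wz": -5.8, "hand": 0.5}
    - {"x": -0.35, "y": -0.195, "z": 0.048, "wx": -2.2, "wy": -27, "wz": -5.8, "hand": 0.5}

```text
time: 1.1
tool_pos: [0.4467, 0.1762, 0.1777]
tool_rot: [3.128, 0.471, 2.862]
contact_force: [-0.6, 0.2, 0.3]
opening: 0.0462
```

```bash
python3 - <<'E'
from h import *
s=monitor.observe(); R0=Ro.from_euler("xyz",[-3.14029840e+00, -1.99719672e-04,  2.76576581]).as_matrix(); p0=np.array([0.19248644, 0.48807831, 0.22612974])
json.dump(dict(R=(R0@Ro.from_rotvec([-2.2,-27,-5.8],degrees=True).as_matrix()).tolist(),p=(p0+R0@[-.35,-.195,.048]).tolist()),open("cmd.json","w")); check()
g=case2w((-.0625,0,.083)); R,p=pose(g,40); p=p-.11*R[:,2]
rows(interp(R,p,1),.5)
E
```

```text
t 1.1 perr mm [ 0.3 -2.  -0.6] rerr [0.11 0.06 0.18] F [-0.6  0.2  0.3] tq [ 0.14  0.24 -0.01] open 0.0462
{"x": -0.1403, "y": -0.1202, "z": 0.0986, "wx": -1.1, "wy": -12.9, "wz": -2.9, "hand": 0.5}
```

>>> move_arm:
  deltas:
    - {"x": -0.035, "y": -0.03, "z": 0.0247, "wx": -0.3, "wy": -3.2, "wz": -0.7, "hand": 0.5}
    - {"x": -0.07, "y": -0.06, "z": 0.0493, "wx": -0.6, "wy": -6.5, "wz": -1.4, "hand": 0.5}
    - {"x": -0.105, "y": -0.09, "z": 0.074, "wx": -0.8, "wy": -9.7, "wz": -2.2, "hand": 0.5}
    - {"x": -0.13, "y": -0.111, "z": 0.091, "wx": -1, "wy": -12, "wz": -2.7, "hand": 0.5}
    - {"x": -0.1403, "y": -0.1202, "z": 0.0986, "wx": -1.1, "wy": -12.9, "wz": -2.9, "hand": 0.5}
    - {"x": -0.1403, "y": -0.1202, "z": 0.0986, "wx": -1.1, "wy": -12.9, "wz": -2.9, "hand": 0.5}

```text
time: 1.85
tool_pos: [0.585, 0.0321, 0.1774]
tool_rot: [-3.109, 0.664, 2.922]
contact_force: [-0.1, -0.1, 1.2]
opening: 0.0463
```

```bash
python3 - <<'E'
from h import *
check()
im,p=save("wrist","w1"); L=.095;w=.066
im=cv2.cvtColor(im,cv2.COLOR_RGB2BGR)
P=[case2w(q) for q in [(-L,w,.0624),(-L,-w,.0624),(-.0825,.007,.09),(-.0825,-.007,.09),(-.0425,.007,.09),(-.0425,-.007,.09)]]
uv=proj("wrist",P,p); print(uv.round())
for u in uv: cv2.circle(im,tuple(int(k) for k in u.round()),2,(0,0,255),-1)
cv2.imwrite("pics/w1.png",im)
E
```

```text
t 1.85 perr mm [ 6.8 14.7 24.6] rerr [1.97 1.94 0.1 ] F [-0.1 -0.1  1.2] tq [ 0.1   0.39 -0.04] open 0.0463
[[363. 136.]
 [174. 135.]
 [277. 178.]
 [257. 177.]
 [279. 211.]
 [261. 210.]]
```

View pics/w1.png

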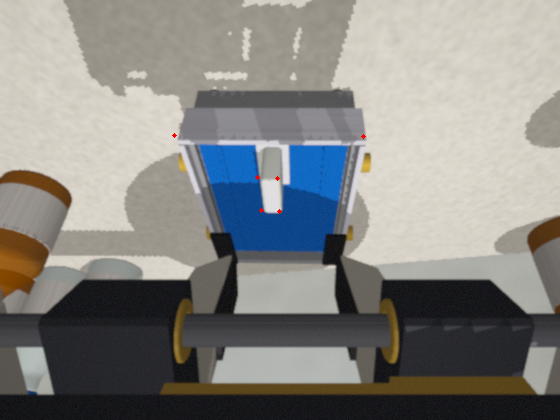

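The wrist view shows the pull's top face at about (263–283, 181–212) and the lip's top edge at v≈141. My projected marks fall within about 4 px of these. The arm did not reach the commanded pose, so I'll check the joints.

```bash
python3 - <<'E'
from h import *
check(); s=monitor.observe(); print(s["qpos"].round(3),s["qvel"].round(3))
E
```

```text
t 1.9 perr mm [ 6.  15.1 24.3] rerr [1.96 1.98 0.07] F [0.2 0.6 0.2] tq [0.13 0.35 0.05] open 0.0463
[ 0.022  0.278  2.    -0.691  0.284 -0.707] [ 0.011 -0.007  0.021 -0.005 -0.003  0.002]
```

>>> move_arm:
  deltas:
    - {"x": 0, "y": 0, "z": 0}

```text
schema error: expected keys x, y, z, wx, wy, wz, hand
```

```bash
python3 - <<'E'
from h import *
check(); s=monitor.observe(); print(s["qpos"].round(3),s["qvel"].round(3))
E
```

```text
t 1.9 perr mm [ 6.  15.1 24.3] rerr [1.96 1.98 0.07] F [0.2 0.6 0.2] tq [0.13 0.35 0.05] open 0.0463
[ 0.022  0.278  2.    -0.691  0.284 -0.707] [ 0.011 -0.007  0.021 -0.005 -0.003  0.002]
```

```bash
cat >> h.py <<'E'
def reset():
    s=monitor.observe(); json.dump(dict(R=Ro.from_euler("xyz",s["tool_rot"]).as_matrix().tolist(),p=s["tool_pos"].tolist()),open("cmd.json","w"))
def log():
    s=monitor.observe(); open("log.txt","a").write(json.dumps([list(s["qpos"]),list(s["tool_pos"]),list(s["tool_rot"])])+"\n"); print("q",s["qpos"].round(3))
E
python3 - <<'E'
from h import *
open("log.txt","w").write(json.dumps([[1.04900494e+00,  3.42646998e-01,  1.52488666e+00,  9.77491746e-06,
        1.27536853e+00, -1.45967523e-01],[0.19248644, 0.48807831, 0.22612974],[-3.14029840e+00, -1.99719672e-04,  2.76576581e+00]])+"\n")
log(); reset()
psi=V[2]+.015
g=case2w((-.0625,.002,.083)); R,p=pose(g,30,psi); p=p-.10*R[:,2]; rows(interp(R,p,1),.5)
E
```

```text
q [ 0.022  0.278  2.    -0.691  0.284 -0.707]
{"x": 0.0025, "y": -0.0137, "z": 0.0287, "wx": -2.4, "wy": 8.0, "wz": -1.0, "hand": 0.5}
```

>>> move_arm:
  deltas:
    - {"x": 0, "y": 0, "z": 0, "wx": 0, "wy": 0, "wz": 0, "hand": 0.5}
    - {"x": 0.001, "y": -0.007, "z": 0.014, "wx": -1.2, "wy": 4, "wz": -0.5, "hand": 0.5}
    - {"x": 0.0025, "y": -0.0137, "z": 0.0287, "wx": -2.4, "wy": 8.0, "wz": -1.0, "hand": 0.5}
    - {"x": 0.0025, "y": -0.0137, "z": 0.0287, "wx": -2.4, "wy": 8.0, "wz": -1.0, "hand": 0.5}

```text
time: 2.4
tool_pos: [0.5967, 0.0141, 0.1534]
tool_rot: [-3.141, 0.524, 2.939]
contact_force: [-0.2, -0.1, 1.1]
opening: 0.0463
```

```bash
python3 - <<'E'
from h import *
check(); log()
E
```

```text
t 2.4 perr mm [ 0.6 -0.8  0.1] rerr [ 0.03 -0.03  0.07] F [-0.2 -0.1  1.1] tq [0.11 0.32 0.01] open 0.0463
q [-0.069  0.337  1.902 -0.178  0.388 -1.29 ]
```

```bash
cat > kin.py <<'E'
import numpy as np,json
from scipy.spatial.transform import Rotation as Ro
from scipy.optimize import least_squares
D=[json.loads(l) for l in open("log.txt")]
ry=lambda a:Ro.from_euler("y",a); rz=lambda a:Ro.from_euler("z",a)
def fk(q,P,s=(1,1)):
    a1,z0,L1,a3,L2,T=P
    A=rz(q[0])*ry(q[1]); p=rz(q[0]).apply([a1,0,z0])+A.apply([0,0,L1])
    B=A*ry(q[2]); p=p+B.apply([a3,0,L2]); C=B*rz(s[0]*q[3])*ry(q[4]); p=p+C.apply([0,0,T]); return C*rz(s[1]*q[5]),p
def fit():
    best=None
    for s in [(1,1),(1,-1),(-1,1),(-1,-1)]:
        f=lambda P:np.r_[np.concatenate([fk(q,P,s)[1]-p for q,p,r in D])*1e3,(np.array(P)-[0,.3,.4,0,.4,.25])*1e3*.002]
        r=least_squares(f,[0,.3,.4,0,.4,.25]); 
        if best is None or r.cost<best[0]: best=(r.cost,s,r.x,r.fun)
    return best
B=fit();P,S=B[2],B[1]
off=[(fk(q,P,S)[0].inv()*Ro.from_euler("xyz",r)).as_rotvec().round(3) for q,p,r in D]
TOOL=Ro.from_rotvec(np.mean(off,0))
def ik(R,p,q0):
    f=lambda q:np.r_[(fk(q,P,S)[1]-p)*10,((fk(q,P,S)[0]*TOOL).inv()*Ro.from_matrix(R)).as_rotvec()]
    lo=[-2.53,-.77,.04,-1,.28,-3.11];hi=[2.53,2.02,2.7,4.14,2.66,3.11]
    r=least_squares(f,np.clip(q0,np.array(lo)+1e-3,np.array(hi)-1e-3),bounds=(lo,hi)); return r.x,np.abs(r.fun).max()
E
python3 - <<'E'
from kin import *
from h import pose,case2w,V
print(B[0],S,P.round(4),B[3].round(2),off)
psi=V[2]+.015;q0=D[-1][0]
for a in (40,37,35,33,30,27,24):
  for back in (0,.05,.1):
    g=case2w((-.0625,.002,.083)); R,p=pose(g,a,psi); p=p-back*R[:,2]
    best=min((ik(R,p,qq) for qq in (q0,[q0[0],q0[1],q0[2],3.,.4,1.8],[0,.4,1.9,1.5,.3,0.3],[0,.4,1.9,-1,.3,-.5])),key=lambda t:t[1])
    print(a,back,best[0].round(2),round(best[1],4))
E
```

```text
3937.0435057453733 (-1, 1) [ 0.0901  0.0012  0.4763 -0.063   0.2622  0.2078] [ 66.22 -38.11  -0.43  -1.61  17.39  -3.96  -1.57 -41.15   4.39   0.18
  -0.6    0.15  -0.13  -0.28  -0.08] [array([-0.   ,  0.   ,  1.571]), array([ 0.358, -0.028,  0.226]), array([0.125, 0.069, 1.239])]
40 0 [-0.    0.51  2.14  3.26  0.28  2.4 ] 0.1175
40 0.05 [ 0.01  0.43  1.93 -0.09  0.28 -0.94] 0.1444
40 0.1 [ 0.03  0.32  1.99 -0.02  0.28 -0.85] 0.0912
37 0 [-0.01  0.54  1.87 -0.2   0.28 -1.05] 0.1388
37 0.05 [ 0.01  0.43  1.93 -0.12  0.28 -0.97] 0.0932
37 0.1 [ 0.02  0.32  1.98 -0.07  0.28 -0.9 ] 0.0363
35 0 [-0.01  0.54  1.87 -0.2   0.28 -1.06] 0.1076
35 0.05 [ 0.    0.43  1.93 -0.14  0.28 -0.98] 0.0589
35 0.1 [ 0.02  0.32  1.97 -0.09  0.28 -0.92] 0.0
33 0 [-0.01  0.54  1.88 -0.21  0.28 -1.06] 0.0762
33 0.05 [ 0.    0.43  1.93 -0.15  0.28 -0.99] 0.0246
33 0.1 [ 0.01  0.34  1.94 -0.1   0.34 -0.92] 0.0
30 0 [-0.01  0.54  1.88 -0.22  0.28 -1.06] 0.0292
30 0.05 [-0.    0.44  1.9  -0.16  0.33 -0.99] 0.0
30 0.1 [ 0.01  0.35  1.88 -0.11  0.44 -0.93] 0.0
27 0 [-0.01  0.54  1.87 -0.21  0.31 -1.05] 0.0
27 0.05 [-0.01  0.46  1.85 -0.15  0.41 -0.98] 0.0
27 0.1 [ 0.    0.37  1.82 -0.11  0.53 -0.93] 0.0
24 0 [-0.02  0.56  1.83 -0.2   0.39 -1.03] 0.0
24 0.05 [-0.01  0.47  1.8  -0.15  0.5  -0.97] 0.0
24 0.1 [-0.    0.4   1.75 -0.12  0.62 -0.93] 0.0
```

```bash
python3 - <<'E'
s=open("kin.py").read()
s=s.replace("a1,z0,L1,a3,L2,T=P","a1,z0,L1,a3,L2,T,b=P").replace(".apply([a1,0,z0])",".apply([a1,b,z0])").replace("[0,.3,.4,0,.4,.25]","[0,.3,.4,0,.4,.25,-.07]")
s=s.replace("B=fit()","""
def ro(s): 
    o=[fk(q,[0]*7,s)[0].inv()*Ro.from_euler("xyz",r) for q,p,r in D]; return [round((o[0].inv()*x).magnitude(),3) for x in o]
B=fit()""")
open("kin.py","w").write(s)
E
python3 - <<'E'
from kin import *
print(B[0],S,P.round(4),B[3].round(2),off)
print([(s,ro(s)) for s in [(1,1),(1,-1),(-1,1),(-1,-1)]])
E
```

```text
0.09156784416921274 (1, 1) [2.000e-04 2.234e-01 5.057e-01 4.660e-02 3.796e-01 3.181e-01 7.640e-02] [ 0.    0.    0.    0.01 -0.   -0.   -0.01  0.    0.    0.   -0.15  0.21
  0.09 -0.04  0.14  0.29] [array([0.   , 0.   , 1.571]), array([-0.   , -0.   ,  1.571]), array([0.   , 0.   , 1.571])]
[((1, 1), [0.0, 0.0, 0.0]), ((1, -1), [0.0, 1.122, 2.288]), ((-1, 1), [0.0, 1.382, 0.356]), ((-1, -1), [0.0, 2.476, 2.619])]
```

```bash
python3 - <<'E'
from kin import *
from h import pose,case2w,V
psi=V[2]+.015;q0=D[-1][0]
for a in (40,37,35,33,30,27):
  for back in (0,.05,.1):
    g=case2w((-.0625,.002,.083)); R,p=pose(g,a,psi); p=p-back*R[:,2]
    best=[ik(R,p,qq) for qq in (q0,[-.1,.4,1.9,3.,.4,1.8],[-.1,.4,1.9,1.5,.3,0.3],[-.1,.4,1.9,-1,.3,-.5])]
    best=[b for b in best if b[1]<2e-3] or [min(best,key=lambda t:t[1])]
    print(a,back,[(b[0].round(2).tolist(),round(b[1],4)) for b in best])
E
```

```text
40 0 [([-0.05, 0.58, 2.04, 3.58, 0.28, 1.25], np.float64(0.0822))]
40 0.05 [([-0.02, 0.47, 2.11, 3.76, 0.28, 1.1], np.float64(0.1025))]
40 0.1 [([0.01, 0.34, 2.01, -0.85, 0.28, -0.56], np.float64(0.0837))]
37 0 [([-0.02, 0.56, 1.84, -0.74, 0.28, -0.69], np.float64(0.0949))]
37 0.05 [([-0.03, 0.45, 1.91, -0.58, 0.28, -0.85], np.float64(0.0818))]
37 0.1 [([-0.03, 0.33, 1.98, -0.47, 0.28, -0.98], np.float64(0.0524))]
35 0 [([-0.05, 0.56, 1.83, -0.5, 0.28, -0.95], np.float64(0.0909))]
35 0.05 [([-0.05, 0.44, 1.9, -0.42, 0.28, -1.04], np.float64(0.0634))]
35 0.1 [([-0.05, 0.33, 1.97, -0.35, 0.28, -1.11], np.float64(0.0251))]
33 0 [([-0.06, 0.55, 1.83, -0.37, 0.28, -1.09], np.float64(0.07))]
33 0.05 [([-0.06, 0.44, 1.9, -0.32, 0.28, -1.15], np.float64(0.0365))]
33 0.1 [([-0.06, 0.33, 1.96, -0.26, 0.29, -1.2], np.float64(0.0)), ([-0.06, 0.33, 1.96, -0.26, 0.29, -1.2], np.float64(0.0))]
30 0 [([-0.08, 0.55, 1.83, -0.25, 0.28, -1.22], np.float64(0.0292))]
30 0.05 [([-0.08, 0.44, 1.89, -0.22, 0.3, -1.26], np.float64(0.0)), ([-0.08, 0.44, 1.89, -0.22, 0.3, -1.26], np.float64(0.0))]
30 0.1 [([-0.07, 0.34, 1.9, -0.18, 0.39, -1.29], np.float64(0.0)), ([-0.07, 0.34, 1.9, -0.18, 0.39, -1.29], np.float64(0.0))]
27 0 [([-0.08, 0.55, 1.81, -0.17, 0.31, -1.3], np.float64(0.0)), ([-0.08, 0.55, 1.81, -0.17, 0.31, -1.3], np.float64(0.0))]
27 0.05 [([-0.08, 0.45, 1.84, -0.15, 0.39, -1.33], np.float64(0.0)), ([-0.08, 0.45, 1.84, -0.15, 0.39, -1.33], np.float64(0.0))]
27 0.1 [([-0.07, 0.35, 1.85, -0.13, 0.48, -1.35], np.float64(0.0)), ([-0.07, 0.35, 1.85, -0.13, 0.48, -1.35], np.float64(0.0))]
```

```bash
cat > lean.py <<'E'
from kin import *
from h import pose,case2w,V
psi=V[2]+.015
def ok(R,p,br):
    st=dict(A=([-.07,.5,1.85,-.2,.35,-1.25],),F=([-.05,.55,2.05,3.4,.35,1.5],[-.05,.55,2.1,2.9,.35,1.9],[0,.5,2.1,3.9,.3,1.1]))[br]
    return min((ik(R,p,q) for q in st),key=lambda t:t[1])
if __name__=="__main__":
  for name,gx,gz in [("grasp",-.0625,.083),("grasp fwd",-.0725,.083),("tip",-.06,.094),("d30",-.09,.096),("d60",-.12,.098),("d100up",-.16,.13),("back",-.13,.16)]:
    for br in "AF":
      L=[]
      for a in range(14,64,2):
        R,p=pose(case2w((gx,.002,gz)),a,psi)
        q,e=ok(R,p,br)
        if e<3e-3: L.append(a)
      print(name,br,L)
E
python3 lean.py
```

```text
grasp A [14, 16, 18, 20, 22, 24, 26, 28]
grasp F [46, 48, 50, 52, 54, 56, 58, 60, 62]
grasp fwd A [14, 16, 18, 20, 22, 24, 26]
grasp fwd F [46, 48, 50, 52, 54, 56, 58, 60, 62]
tip A [14, 16, 18, 20, 22, 24, 26, 28]
tip F [46, 48, 50, 52, 54, 56, 58, 60, 62]
d30 A [14, 16, 18, 20, 22, 24, 26, 28]
d30 F [46, 48, 50, 52, 54, 56, 58, 60, 62]
d60 A [14, 16, 18, 20, 22, 24, 26]
d60 F [44, 46, 48, 50, 52, 54, 56, 58, 60, 62]
d100up A [14, 16, 18, 20, 22, 24, 26, 28]
d100up F [46, 48, 50, 52, 54, 56, 58, 60, 62]
back A [14, 16, 18, 20, 22, 24, 26, 28, 30, 32]
back F [50, 52, 54, 56, 58, 60, 62]
```

```bash
python3 - <<'E'
from kin import *
from h import pose,viewer,monitor
S0=[[.6,.3,2.0,0,1,0],[.6,.5,2.2,3.1,.5,0],[.3,.2,2.4,1.5,.6,0],[.8,.3,2.3,3.5,.8,1.5],[.6,.3,2.2,-.8,.6,-1],[.6,.2,2.2,2.5,.5,-1]]
for a in (26,48,50,52,54):
  for hd in range(-30,121,15):
    h=np.radians(hd); c=np.array([.477,.318,0])
    for dz in (0,.08):
      g=c-.061*np.array([np.cos(h),np.sin(h),0])+[0,0,.037+dz]
      R,p=pose(g,a,h); b=min((ik(R,p,q) for q in S0),key=lambda t:t[1])
      if b[1]<3e-3: print(a,hd,dz,b[0].round(2))
p=viewer.camera_params("wrist"); C=-np.array(p["R"]).T@p["t"]; s=monitor.observe(); Rm=Ro.from_euler("xyz",s["tool_rot"])
print("cam in tool",Rm.inv().apply(C-s["tool_pos"]).round(3))
E
```

```text
26 -30 0 [ 0.78  0.65  1.8  -0.72  0.7   0.29]
26 -30 0.08 [ 0.78  0.51  1.75 -0.6   0.85  0.13]
26 -15 0 [ 0.74  0.59  1.94 -0.85  0.51  0.16]
26 -15 0.08 [ 0.74  0.45  1.88 -0.64  0.66 -0.09]
26 0 0 [ 0.66  0.55  2.05 -1.    0.32  0.01]
26 0 0.08 [ 0.66  0.39  1.99 -0.62  0.48 -0.39]
26 15 0.08 [ 0.55  0.34  2.07 -0.41  0.32 -0.92]
26 45 0.08 [ 0.29  0.33  2.09  0.6   0.38 -2.59]
26 60 0 [0.19 0.53 2.1  1.04 0.39 2.9 ]
26 60 0.08 [ 0.19  0.36  2.03  0.69  0.55 -2.99]
26 75 0 [0.13 0.57 2.   0.86 0.57 2.8 ]
26 75 0.08 [0.13 0.41 1.94 0.66 0.72 3.04]
26 90 0 [0.1  0.62 1.87 0.71 0.74 2.69]
26 90 0.08 [0.1  0.48 1.81 0.6  0.89 2.85]
26 105 0 [0.11 0.68 1.73 0.58 0.9  2.58]
26 105 0.08 [0.11 0.55 1.67 0.52 1.05 2.69]
26 120 0 [0.13 0.74 1.58 0.48 1.06 2.46]
26 120 0.08 [0.13 0.63 1.53 0.45 1.21 2.54]
48 15 0 [0.63 0.67 2.36 3.56 0.74 1.51]
48 15 0.08 [0.63 0.42 2.33 3.76 0.49 1.27]
48 30 0 [0.39 0.68 2.44 3.   0.81 1.58]
48 30 0.08 [0.39 0.4  2.4  2.92 0.5  1.67]
48 45 0 [0.14 0.67 2.41 2.47 0.79 1.62]
48 45 0.08 [0.14 0.4  2.37 2.19 0.58 1.97]
48 60 0 [-0.01  0.67  2.3   1.93  0.76  1
[... 2073 characters left out ...]
2.39 3.65 0.7  1.41]
54 30 0 [0.37 0.78 2.49 3.   1.07 1.55]
54 30 0.08 [0.37 0.47 2.47 2.96 0.74 1.61]
54 45 0 [0.1  0.77 2.46 2.49 1.01 1.5 ]
54 45 0.08 [0.1  0.47 2.44 2.32 0.77 1.78]
54 60 0 [-0.06  0.75  2.33  1.99  0.92  1.64]
54 60 0.08 [-0.06  0.5   2.31  1.77  0.83  1.97]
54 75 0 [-0.13  0.75  2.15  1.52  0.93  1.87]
54 75 0.08 [-0.13  0.55  2.13  1.37  0.96  2.14]
54 90 0 [-0.13  0.79  1.93  1.18  1.05  2.05]
54 90 0.08 [-0.13  0.63  1.92  1.09  1.13  2.23]
54 105 0 [-0.09  0.85  1.71  0.94  1.23  2.15]
54 105 0.08 [-0.09  0.71  1.69  0.9   1.32  2.28]
54 120 0 [-0.03  0.93  1.47  0.77  1.42  2.19]
54 120 0.08 [-0.03  0.81  1.46  0.76  1.52  2.28]
cam in tool [ 0.082  0.    -0.159]
```

```bash
cat >> h.py <<'E'
def poseF(g,a,psi=V[2]):
    """same as pose with the tool turned half round (camera on top)"""
    R,p=pose(g,a,psi); return R@np.diag([-1,-1,1]),p
E
cat > flip.py <<'E'
from kin import *
from h import *
psi=V[2]+.015; G=case2w((-.0625,.002,.083))
R,p=poseF(G,54,psi); p=p-.16*R[:,2]
for q in ([0,.4,2.1,3.4,.4,-1.6],[0,.4,2.1,3.,.4,-1.3],[.05,.3,2.2,3.6,.3,-1.9]):
    qe,e=ik(R,p,q); print(qe.round(3),round(e,4))
    if e<1e-3: break
q0=np.array(monitor.observe()["qpos"]); n=24
T=[]
for k in range(1,n+1):
    s=k/n; q=q0+(qe-q0)*s; q[4]+=.15*np.sin(np.pi*s); Rk,pk=fk(q,P,S); Rk=(Rk*TOOL).as_matrix(); T.append((Rk,pk))
    zs=[(pk+Rk@np.array([sx*.0375,sy*.095,-.066]))[2] for sx in(1,-1) for sy in(1,-1)]
    if k%3==0: print(k,pk.round(3),"lean",np.degrees(np.arccos(-Rk[2,2])).round(),"minz body",min(zs).round(3))
R0=cur()[0]
for i in range(0,n,8):
    rows(T[i:i+8],.5); print()
json.dump([[(a.tolist(),b.tolist())] for a,b in T],open("flip.json","w"))
E
python3 - <<'E'
import sys; sys.path.insert(0,".")
from h import reset; reset()
E
python3 flip.py
```

```text
[ 0.017  0.274  2.382  3.534  0.476 -1.794] 0.0
3 [0.55  0.084 0.127] lean 24.0 minz body 0.149
6 [0.525 0.159 0.13 ] lean 30.0 minz body 0.138
9 [0.528 0.215 0.156] lean 42.0 minz body 0.138
12 [0.55  0.236 0.192] lean 53.0 minz body 0.154
15 [0.577 0.215 0.219] lean 61.0 minz body 0.175
18 [0.589 0.16  0.224] lean 63.0 minz body 0.188
21 [0.572 0.091 0.204] lean 61.0 minz body 0.188
24 [0.524 0.03  0.166] lean 54.0 minz body 0.174
{"x": 0.0244, "y": 0.0177, "z": -0.0005, "wx": -2.9, "wy": 3.2, "wz": 6.8, "hand": 0.5}
{"x": 0.0463, "y": 0.0377, "z": -0.0029, "wx": -5.9, "wy": 6.3, "wz": 13.5, "hand": 0.5}
{"x": 0.065, "y": 0.0593, "z": -0.0072, "wx": -9.0, "wy": 9.4, "wz": 20.2, "hand": 0.5}
{"x": 0.08, "y": 0.0819, "z": -0.0131, "wx": -12.1, "wy": 12.2, "wz": 26.9, "hand": 0.5}
{"x": 0.0909, "y": 0.1049, "z": -0.0205, "wx": -15.4, "wy": 14.9, "wz": 33.6, "hand": 0.5}
{"x": 0.0975, "y": 0.1273, "z": -0.0289, "wx": -18.7, "wy": 17.3, "wz": 40.4, "hand": 0.5}
{"x": 0.0998, "y": 0.1484, "z": -0.0381, "wx": -22.0, "wy": 19.5, "wz": 47.2, "hand": 0.5}
{"x": 0.0979, "y": 0.1674, "z": -0.0
[... 806 characters left out ...]
-0.0049, "wx": -4.0, "wy": -1.3, "wz": 6.5, "hand": 0.5}
{"x": -0.025, "y": 0.0286, "z": -0.0116, "wx": -7.9, "wy": -2.9, "wz": 13.0, "hand": 0.5}
{"x": -0.0431, "y": 0.0397, "z": -0.0202, "wx": -11.8, "wy": -4.8, "wz": 19.5, "hand": 0.5}
{"x": -0.0639, "y": 0.0479, "z": -0.0306, "wx": -15.6, "wy": -7.0, "wz": 26.0, "hand": 0.5}
{"x": -0.087, "y": 0.0527, "z": -0.0427, "wx": -19.3, "wy": -9.4, "wz": 32.5, "hand": 0.5}
{"x": -0.1113, "y": 0.0538, "z": -0.0564, "wx": -22.9, "wy": -11.9, "wz": 39.0, "hand": 0.5}
{"x": -0.1363, "y": 0.0511, "z": -0.0715, "wx": -26.5, "wy": -14.5, "wz": 45.6, "hand": 0.5}
{"x": -0.1611, "y": 0.0446, "z": -0.0876, "wx": -29.9, "wy": -17.2, "wz": 52.1, "hand": 0.5}
```

>>> move_arm:
  deltas:
    - {"x": 0.0244, "y": 0.0177, "z": -0.0005, "wx": -2.9, "wy": 3.2, "wz": 6.8, "hand": 0.5}
    - {"x": 0.0463, "y": 0.0377, "z": -0.0029, "wx": -5.9, "wy": 6.3, "wz": 13.5, "hand": 0.5}
    - {"x": 0.065, "y": 0.0593, "z": -0.0072, "wx": -9.0, "wy": 9.4, "wz": 20.2, "hand": 0.5}
    - {"x": 0.08, "y": 0.0819, "z": -0.0131, "wx": -12.1, "wy": 12.2, "wz": 26.9, "hand": 0.5}
    - {"x": 0.0909, "y": 0.1049, "z": -0.0205, "wx": -15.4, "wy": 14.9, "wz": 33.6, "hand": 0.5}
    - {"x": 0.0975, "y": 0.1273, "z": -0.0289, "wx": -18.7, "wy": 17.3, "wz": 40.4, "hand": 0.5}
    - {"x": 0.0998, "y": 0.1484, "z": -0.0381, "wx": -22.0, "wy": 19.5, "wz": 47.2, "hand": 0.5}
    - {"x": 0.0979, "y": 0.1674, "z": -0.0475, "wx": -25.2, "wy": 21.3, "wz": 54.1, "hand": 0.5}

```text
time: 3.4
tool_pos: [0.5216, 0.2011, 0.1452]
tool_rot: [2.505, -0.158, 2.165]
contact_force: [0.5, 1.3, -0.7]
opening: 0.0462
```

```bash
python3 - <<'E'
from h import *
s=monitor.observe(); print(s["qpos"].round(3),s["tool_pos"].round(3)); T=json.load(open("flip.json")); print(np.array(T[7][0][1]).round(3))
E
```

```text
[-0.038  0.314  2.065  1.056  0.548 -1.451] [0.522 0.201 0.145]
[0.524 0.2   0.145]
```

Tracking is good, so I'll continue the flip.

>>> move_arm:
  deltas:
    - {"x": 0.0124, "y": 0.0147, "z": -0.0002, "wx": -3.7, "wy": 1.6, "wz": 6.7, "hand": 0.5}
    - {"x": 0.0204, "y": 0.0302, "z": -0.0021, "wx": -7.5, "wy": 2.9, "wz": 13.3, "hand": 0.5}
    - {"x": 0.0236, "y": 0.0455, "z": -0.0054, "wx": -11.3, "wy": 3.8, "wz": 20.0, "hand": 0.5}
    - {"x": 0.0223, "y": 0.0596, "z": -0.01, "wx": -15.1, "wy": 4.3, "wz": 26.7, "hand": 0.5}
    - {"x": 0.0167, "y": 0.0717, "z": -0.0157, "wx": -18.8, "wy": 4.5, "wz": 33.4, "hand": 0.5}
    - {"x": 0.0071, "y": 0.0809, "z": -0.0223, "wx": -22.5, "wy": 4.2, "wz": 40.2, "hand": 0.5}
    - {"x": -0.0058, "y": 0.0865, "z": -0.0294, "wx": -26.0, "wy": 3.5, "wz": 47.1, "hand": 0.5}
    - {"x": -0.0212, "y": 0.088, "z": -0.0369, "wx": -29.4, "wy": 2.5, "wz": 54.0, "hand": 0.5}

```text
time: 4.4
tool_pos: [0.5809, 0.2007, 0.2228]
tool_rot: [2.351, -0.84, 1.406]
contact_force: [-0.0, 0.4, 0.2]
opening: 0.0459
```

>>> move_arm:
  deltas:
    - {"x": -0.0105, "y": 0.0151, "z": -0.0049, "wx": -4.0, "wy": -1.3, "wz": 6.5, "hand": 0.5}
    - {"x": -0.025, "y": 0.0286, "z": -0.0116, "wx": -7.9, "wy": -2.9, "wz": 13.0, "hand": 0.5}
    - {"x": -0.0431, "y": 0.0397, "z": -0.0202, "wx": -11.8, "wy": -4.8, "wz": 19.5, "hand": 0.5}
    - {"x": -0.0639, "y": 0.0479, "z": -0.0306, "wx": -15.6, "wy": -7.0, "wz": 26.0, "hand": 0.5}
    - {"x": -0.087, "y": 0.0527, "z": -0.0427, "wx": -19.3, "wy": -9.4, "wz": 32.5, "hand": 0.5}
    - {"x": -0.1113, "y": 0.0538, "z": -0.0564, "wx": -22.9, "wy": -11.9, "wz": 39.0, "hand": 0.5}
    - {"x": -0.1363, "y": 0.0511, "z": -0.0715, "wx": -26.5, "wy": -14.5, "wz": 45.6, "hand": 0.5}
    - {"x": -0.1611, "y": 0.0446, "z": -0.0876, "wx": -29.9, "wy": -17.2, "wz": 52.1, "hand": 0.5}

```text
time: 5.4
tool_pos: [0.522, 0.0311, 0.1655]
tool_rot: [-3.135, -0.94, -0.205]
contact_force: [0.2, 0.3, -0.3]
opening: 0.046
```

```bash
python3 - <<'E'
from h import *
check(); log(); reset()
im,p=save("wrist","w2"); L=.095;w=.066
im=cv2.cvtColor(im,cv2.COLOR_RGB2BGR)
P=[case2w(q) for q in [(-L,w,.0624),(-L,-w,.0624),(-.0825,.007,.09),(-.0825,-.007,.09),(-.0425,.007,.09),(-.0425,-.007,.09)]]
uv=proj("wrist",P,p); print(uv.round())
for u in uv: cv2.circle(im,tuple(int(k) for k in u.round()),1,(0,0,255),-1)
cv2.imwrite("pics/w2.png",cv2.resize(im,None,fx=1.4,fy=1.4,interpolation=cv2.INTER_CUBIC))
E
```

```text
t 5.4 perr mm [-2.   1.4 -0.5] rerr [ 0.17 -0.14  0.17] F [ 0.2  0.3 -0.3] tq [0.   0.64 0.03] open 0.046
q [ 0.018  0.271  2.385  3.53   0.474 -1.786]
[[211. 240.]
 [370. 242.]
 [281. 209.]
 [299. 210.]
 [282. 172.]
 [299. 172.]]
```

View pics/w2.png

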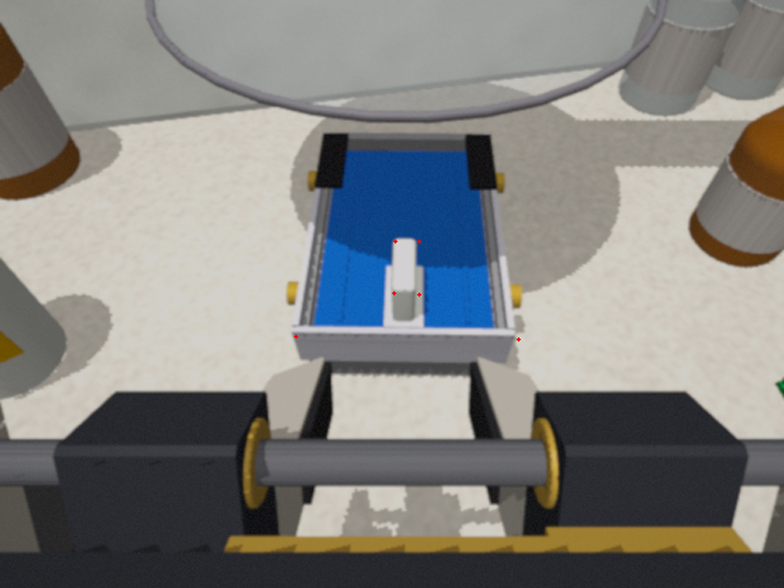

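The wrist view (scaled 1.4) shows the pull's top at x≈391–415, y≈238–289, and the lip's top edge at y≈331. The fingers are lined up with the pull. The lip sits a little higher than I modelled, about 14 mm. I'll go in to the pull.

```bash
python3 - <<'E'
from kin import *
from h import *
psi=V[2]+.01
R,p=poseF(case2w((-.061,.0015,.083)),56,psi)
print(ik(R,p,D[-1][0]))
rows([(R,p-.06*R[:,2]),(R,p)],.5)
E
```

```text
(array([-0.05002458,  0.65679782,  2.14645433,  3.35786554,  0.64463805,
       -1.65702188]), np.float64(1.0195837230053684e-14))
{"x": 0.0014, "y": 0.0017, "z": 0.1028, "wx": -0.4, "wy": 2.1, "wz": 0.0, "hand": 0.5}
{"x": 0.0036, "y": 0.0022, "z": 0.1627, "wx": -0.4, "wy": 2.1, "wz": 0.0, "hand": 0.5}
```

>>> move_arm:
  deltas:
    - {"x": 0.0004, "y": 0.0006, "z": 0.035, "wx": -0.1, "wy": 0.7, "wz": 0, "hand": 0.5}
    - {"x": 0.0009, "y": 0.0011, "z": 0.07, "wx": -0.3, "wy": 1.4, "wz": 0, "hand": 0.5}
    - {"x": 0.0014, "y": 0.0017, "z": 0.1028, "wx": -0.4, "wy": 2.1, "wz": 0, "hand": 0.5}
    - {"x": 0.0022, "y": 0.002, "z": 0.125, "wx": -0.4, "wy": 2.1, "wz": 0, "hand": 0.5}
    - {"x": 0.003, "y": 0.0021, "z": 0.145, "wx": -0.4, "wy": 2.1, "wz": 0, "hand": 0.5}
    - {"x": 0.0036, "y": 0.0022, "z": 0.1627, "wx": -0.4, "wy": 2.1, "wz": 0, "hand": 0.5}
    - {"x": 0.0036, "y": 0.0022, "z": 0.1627, "wx": -0.4, "wy": 2.1, "wz": 0, "hand": 0.5}

```text
time: 6.32
tool_pos: [0.6547, 0.0018, 0.073]
tool_rot: [3.134, -0.979, -0.197]
contact_force: [-0.0, -0.0, -0.0]
opening: 0.0457
```

```bash
python3 - <<'E'
from h import *
check(); save("side","s2"); im=cv2.imread("pics/s2.png")[130:270,240:430]; cv2.imwrite("pics/s2c.png",cv2.resize(im,None,fx=4,fy=4,interpolation=cv2.INTER_CUBIC))
E
```

```text
t 6.325 perr mm [ 2.2 -0.9  0.5] rerr [ 0.    0.13 -0.27] F [-0. -0. -0.] tq [0.04 0.69 0.04] open 0.0457
```

View pics/s2c.png

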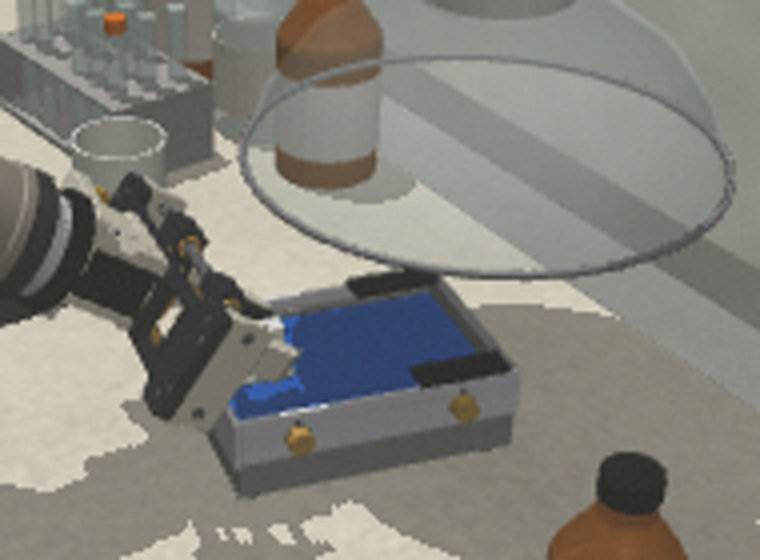

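The gripper is under the rim with the fingers around the pull, clear of both the hood and the lip. Next I'll close it.

>>> move_arm:
  deltas:
    - {"x": 0, "y": 0, "z": 0, "wx": 0, "wy": 0, "wz": 0, "hand": 0.25}
    - {"x": 0, "y": 0, "z": 0, "wx": 0, "wy": 0, "wz": 0, "hand": 0.1}
    - {"x": 0, "y": 0, "z": 0, "wx": 0, "wy": 0, "wz": 0, "hand": 0.1}
    - {"x": 0, "y": 0, "z": 0, "wx": 0, "wy": 0, "wz": 0, "hand": 0.0}
    - {"x": 0, "y": 0, "z": 0, "wx": 0, "wy": 0, "wz": 0, "hand": 0.0}
  grip_force: 25

```text
time: 7.0
tool_pos: [0.6543, 0.0012, 0.0737]
tool_rot: [3.133, -0.98, -0.198]
contact_force: [-1.8, 1.1, 3.5]
opening: 0.0137
```

```bash
python3 - <<'E'
from h import *
check()
E
```

```text
t 7.0 perr mm [ 1.8 -1.6  1.2] rerr [-0.1   0.18 -0.25] F [-1.8  1.1  3.5] tq [0.19 0.49 0.1 ] open 0.0137
```

```bash
cat >> h.py <<'E'
def lid(rise,d,up=0,n=4,commit=True,psi=V[2]+.01):
    """lid pose: front edge raised `rise` mm by tipping about the rear edge, drawn out d mm, lifted up mm; from ref.json"""
    r=json.load(open("ref.json")); R0,p0=np.array(r["R"]),np.array(r["p"])
    ex=np.array([np.cos(psi),np.sin(psi),0]); ey=np.array([-np.sin(psi),np.cos(psi),0])
    g=p0-HZ*R0[:,2]; piv=g+.148*ex-[0,0,.034]; a=json.load(open("lid.json")) if os.path.exists("lid.json") else [0,0,0]
    T=[]
    for k in range(1,n+1):
        s,dd,u=np.array(a)+(np.array([rise,d,up])-a)*k/n
        Q=Ro.from_rotvec(ey*np.arcsin(s/174)).as_matrix(); T.append((Q@R0,piv+Q@(p0-piv)-ex*dd/1e3+[0,0,u/1e3]))
    rows(T,0,commit)
    if commit: json.dump([rise,d,up],open("lid.json","w"))
E
python3 - <<'E'
from h import *
import shutil; shutil.copy("cmd.json","ref.json")
lid(12,0,n=4)
E
```

```text
{"x": 0.0021, "y": 0.0, "z": -0.0009, "wx": 0.0, "wy": -1.0, "wz": 0.0, "hand": 0}
{"x": 0.0043, "y": 0.0, "z": -0.0018, "wx": 0.0, "wy": -2.0, "wz": 0.0, "hand": 0}
{"x": 0.0064, "y": 0.0, "z": -0.0027, "wx": 0.0, "wy": -3.0, "wz": 0.0, "hand": 0}
{"x": 0.0086, "y": 0.0, "z": -0.0035, "wx": 0.0, "wy": -4.0, "wz": 0.0, "hand": 0}
```

>>> move_arm:
  deltas:
    - {"x": 0.0021, "y": 0, "z": -0.0009, "wx": 0, "wy": -1, "wz": 0, "hand": 0}
    - {"x": 0.0043, "y": 0, "z": -0.0018, "wx": 0, "wy": -2, "wz": 0, "hand": 0}
    - {"x": 0.0064, "y": 0, "z": -0.0027, "wx": 0, "wy": -3, "wz": 0, "hand": 0}
    - {"x": 0.0086, "y": 0, "z": -0.0035, "wx": 0, "wy": -4, "wz": 0, "hand": 0}
    - {"x": 0.0086, "y": 0, "z": -0.0035, "wx": 0, "wy": -4, "wz": 0, "hand": 0}
    - {"x": 0.0086, "y": 0, "z": -0.0035, "wx": 0, "wy": -4, "wz": 0, "hand": 0}

```text
time: 7.75
tool_pos: [0.6562, 0.0007, 0.0825]
tool_rot: [3.134, -0.91, -0.198]
contact_force: [-0.4, 0.6, 0.5]
opening: 0.0141
```

```bash
python3 - <<'E'
from h import *
check(); lid(12,4,n=4,commit=False)
E
```

```text
t 7.75 perr mm [ 1.8 -1.6  0.9] rerr [-0.13  0.18 -0.25] F [-0.4  0.6  0.5] tq [0.14 0.41 0.12] open 0.0141
{"x": -0.0006, "y": 0.0, "z": -0.0008, "wx": 0.0, "wy": 0.0, "wz": 0.0, "hand": 0}
{"x": -0.0012, "y": 0.0, "z": -0.0016, "wx": 0.0, "wy": 0.0, "wz": 0.0, "hand": 0}
{"x": -0.0018, "y": 0.0, "z": -0.0023, "wx": 0.0, "wy": 0.0, "wz": 0.0, "hand": 0}
{"x": -0.0025, "y": 0.0, "z": -0.0031, "wx": 0.0, "wy": 0.0, "wz": 0.0, "hand": 0}
```

>>> move_arm:
  deltas:
    - {"x": -0.0006, "y": 0, "z": -0.0008, "wx": 0, "wy": 0, "wz": 0, "hand": 0}
    - {"x": -0.0012, "y": 0, "z": -0.0016, "wx": 0, "wy": 0, "wz": 0, "hand": 0}
    - {"x": -0.0012, "y": 0, "z": -0.0016, "wx": 0, "wy": 0, "wz": 0, "hand": 0}

```text
time: 8.12
tool_pos: [0.6541, 0.0011, 0.0825]
tool_rot: [3.134, -0.91, -0.199]
contact_force: [-0.5, -0.1, -0.9]
opening: 0.014
```

>>> move_arm:
  deltas:
    - {"x": -0.0004, "y": 0, "z": -0.0005, "wx": 0, "wy": 0, "wz": 0, "hand": 0}
    - {"x": -0.0006, "y": 0, "z": -0.0008, "wx": 0, "wy": 0, "wz": 0, "hand": 0}
    - {"x": -0.0006, "y": 0, "z": -0.0008, "wx": 0, "wy": 0, "wz": 0, "hand": 0}

```text
time: 8.5
tool_pos: [0.6532, 0.0013, 0.0826]
tool_rot: [3.134, -0.91, -0.198]
contact_force: [0.4, 0.3, -0.2]
opening: 0.0137
```

>>> move_arm:
  deltas:
    - {"x": -0.0004, "y": 0, "z": -0.0005, "wx": 0, "wy": 0, "wz": 0, "hand": 0}
    - {"x": -0.0006, "y": 0, "z": -0.0008, "wx": 0, "wy": 0, "wz": 0, "hand": 0}
    - {"x": -0.0006, "y": 0, "z": -0.0008, "wx": 0, "wy": 0, "wz": 0, "hand": 0}

```text
time: 8.88
tool_pos: [0.6528, 0.0013, 0.0827]
tool_rot: [3.134, -0.91, -0.199]
contact_force: [6.0, 0.3, -3.1]
opening: 0.0139
```

```bash
python3 - <<'E'
from h import *
for i in range(4):
    s=monitor.observe(); print(s["contact_force"].round(2),s["torque"].round(2))
E
```

```text
[ 5.96  0.25 -3.05] [-0.04  0.31 -0.24]
[ 5.96  0.25 -3.05] [-0.04  0.31 -0.24]
[ 5.96  0.25 -3.05] [-0.04  0.31 -0.24]
[ 5.96  0.25 -3.05] [-0.04  0.31 -0.24]
```

The front edge meets the lip (6 N back along x). I'll back off, tip more and retry.

```bash
python3 - <<'E'
from h import *
R,p=cur(); json.dump(dict(R=R.tolist(),p=(p+R@[-.0024,0,-.0032]).tolist()),open("cmd.json","w")); json.dump([12,4,0],open("lid.json","w"))
lid(12,1.5,n=1); print(); lid(14,1.5,n=1); print(); lid(14,4.5,n=3)
E
```

```text
{"x": 0.0015, "y": 0.0, "z": 0.002, "wx": 0.0, "wy": 0.0, "wz": 0.0, "hand": 0}

{"x": 0.0014, "y": 0.0, "z": -0.0006, "wx": 0.0, "wy": -0.6, "wz": 0.0, "hand": 0}

{"x": -0.0006, "y": 0.0, "z": -0.0008, "wx": 0.0, "wy": -0.0, "wz": 0.0, "hand": 0}
{"x": -0.0012, "y": 0.0, "z": -0.0015, "wx": 0.0, "wy": -0.0, "wz": 0.0, "hand": 0}
{"x": -0.0019, "y": 0.0, "z": -0.0023, "wx": 0.0, "wy": -0.0, "wz": 0.0, "hand": 0}
```

>>> move_arm:
  deltas:
    - {"x": 0.0015, "y": 0, "z": 0.002, "wx": 0, "wy": 0, "wz": 0, "hand": 0}
    - {"x": 0.0029, "y": 0, "z": 0.0014, "wx": 0, "wy": -0.6, "wz": 0, "hand": 0}
    - {"x": 0.0029, "y": 0, "z": 0.0014, "wx": 0, "wy": -0.6, "wz": 0, "hand": 0}

```text
time: 9.25
tool_pos: [0.6549, 0.001, 0.0841]
tool_rot: [3.134, -0.898, -0.199]
contact_force: [1.3, -0.4, -1.1]
opening: 0.0133
```

>>> move_arm:
  deltas:
    - {"x": -0.0006, "y": 0, "z": -0.0008, "wx": 0, "wy": 0, "wz": 0, "hand": 0}
    - {"x": -0.0012, "y": 0, "z": -0.0015, "wx": 0, "wy": 0, "wz": 0, "hand": 0}
    - {"x": -0.0016, "y": 0, "z": -0.0019, "wx": 0, "wy": 0, "wz": 0, "hand": 0}
    - {"x": -0.0016, "y": 0, "z": -0.0019, "wx": 0, "wy": 0, "wz": 0, "hand": 0}

```text
time: 9.75
tool_pos: [0.6526, 0.0014, 0.084]
tool_rot: [3.134, -0.899, -0.199]
contact_force: [-0.3, -0.3, 1.5]
opening: 0.0143
```

>>> move_arm:
  deltas:
    - {"x": -0.0003, "y": 0, "z": -0.0004, "wx": 0, "wy": 0, "wz": 0, "hand": 0}
    - {"x": -0.0006, "y": 0, "z": -0.0008, "wx": 0, "wy": 0, "wz": 0, "hand": 0}
    - {"x": -0.0009, "y": 0, "z": -0.0012, "wx": 0, "wy": 0, "wz": 0, "hand": 0}
    - {"x": -0.0009, "y": 0, "z": -0.0012, "wx": 0, "wy": 0, "wz": 0, "hand": 0}

```text
time: 10.25
tool_pos: [0.6512, 0.0017, 0.0841]
tool_rot: [3.134, -0.899, -0.199]
contact_force: [0.9, 0.2, 0.1]
opening: 0.0137
```

The lid is past the lip, with front rise 14 mm and drawn out 5.5 mm. I'll draw on, tipping progressively.

```bash
python3 - <<'E'
from h import *
R,p=cur(); 
# cmd currently = lid(14,4.5); actual commanded = lid(14,~5.5)
json.dump([14,4.5,0],open("lid.json","w")); lid(14,5.5,n=1); print()
for t in ((15.5,14,1),(18,30,1.5)): lid(*t,n=4); print()
for t in ((20,45,1.5),(23,64,2.5)): lid(*t,n=4); print()
E
```

```text
{"x": -0.0006, "y": 0.0, "z": -0.0008, "wx": 0.0, "wy": -0.0, "wz": 0.0, "hand": 0}

{"x": -0.0009, "y": -0.0, "z": -0.0019, "wx": 0.0, "wy": -0.1, "wz": 0.0, "hand": 0}
{"x": -0.0017, "y": -0.0, "z": -0.0039, "wx": 0.0, "wy": -0.3, "wz": 0.0, "hand": 0}
{"x": -0.0026, "y": -0.0, "z": -0.0058, "wx": 0.0, "wy": -0.4, "wz": 0.0, "hand": 0}
{"x": -0.0035, "y": -0.0, "z": -0.0077, "wx": 0.0, "wy": -0.5, "wz": 0.0, "hand": 0}

{"x": -0.0019, "y": -0.0, "z": -0.0034, "wx": 0.0, "wy": -0.2, "wz": 0.0, "hand": 0}
{"x": -0.0039, "y": -0.0, "z": -0.0068, "wx": 0.0, "wy": -0.4, "wz": 0.0, "hand": 0}
{"x": -0.0059, "y": -0.0, "z": -0.0102, "wx": 0.0, "wy": -0.6, "wz": 0.0, "hand": 0}
{"x": -0.0079, "y": -0.0, "z": -0.0135, "wx": 0.0, "wy": -0.8, "wz": 0.0, "hand": 0}

{"x": -0.002, "y": -0.0, "z": -0.0031, "wx": 0.0, "wy": -0.2, "wz": 0.0, "hand": 0}
{"x": -0.0041, "y": -0.0, "z": -0.0061, "wx": 0.0, "wy": -0.4, "wz": 0.0, "hand": 0}
{"x": -0.0061, "y": -0.0, "z": -0.0091, "wx": 0.0, "wy": -0.5, "wz": 0.0, "hand": 0}
{"x": -0.0082, "y": -0.0, "z": -0.0122, "wx": 0.0, "wy": -0.7, "wz": 0.0, "hand": 0}

{"x": -0.0024, "y": -0.0, "z": -0.004, "wx": 0.0, "wy": -0.2, "wz": 0.0, "hand": 0}
{"x": -0.0047, "y": -0.0, "z": -0.008, "wx": 0.0, "wy": -0.5, "wz": 0.0, "hand": 0}
{"x": -0.0071, "y": -0.0, "z": -0.012, "wx": 0.0, "wy": -0.7, "wz": 0.0, "hand": 0}
{"x": -0.0095, "y": -0.0, "z": -0.016, "wx": 0.0, "wy": -1.0, "wz": 0.0, "hand": 0}
```

>>> move_arm:
  deltas:
    - {"x": -0.0009, "y": 0, "z": -0.0019, "wx": 0, "wy": -0.1, "wz": 0, "hand": 0}
    - {"x": -0.0017, "y": 0, "z": -0.0039, "wx": 0, "wy": -0.3, "wz": 0, "hand": 0}
    - {"x": -0.0026, "y": 0, "z": -0.0058, "wx": 0, "wy": -0.4, "wz": 0, "hand": 0}
    - {"x": -0.0035, "y": 0, "z": -0.0077, "wx": 0, "wy": -0.5, "wz": 0, "hand": 0}

```text
time: 10.75
tool_pos: [0.6426, 0.0036, 0.0857]
tool_rot: [3.134, -0.889, -0.198]
contact_force: [-0.3, -0.5, -1.3]
opening: 0.0141
```

>>> move_arm:
  deltas:
    - {"x": -0.0019, "y": 0, "z": -0.0034, "wx": 0, "wy": -0.2, "wz": 0, "hand": 0}
    - {"x": -0.0039, "y": 0, "z": -0.0068, "wx": 0, "wy": -0.4, "wz": 0, "hand": 0}
    - {"x": -0.0059, "y": 0, "z": -0.0102, "wx": 0, "wy": -0.6, "wz": 0, "hand": 0}
    - {"x": -0.0079, "y": 0, "z": -0.0135, "wx": 0, "wy": -0.8, "wz": 0, "hand": 0}

```text
time: 11.25
tool_pos: [0.6277, 0.0067, 0.0884]
tool_rot: [3.134, -0.876, -0.199]
contact_force: [0.9, -0.1, -0.6]
opening: 0.0139
```

>>> move_arm:
  deltas:
    - {"x": -0.002, "y": 0, "z": -0.0031, "wx": 0, "wy": -0.2, "wz": 0, "hand": 0}
    - {"x": -0.0041, "y": 0, "z": -0.0061, "wx": 0, "wy": -0.4, "wz": 0, "hand": 0}
    - {"x": -0.0061, "y": 0, "z": -0.0091, "wx": 0, "wy": -0.5, "wz": 0, "hand": 0}
    - {"x": -0.0082, "y": 0, "z": -0.0122, "wx": 0, "wy": -0.7, "wz": 0, "hand": 0}

```text
time: 11.75
tool_pos: [0.6134, 0.0096, 0.0899]
tool_rot: [3.134, -0.864, -0.199]
contact_force: [-0.5, 0.9, -1.4]
opening: 0.0136
```

>>> move_arm:
  deltas:
    - {"x": -0.0024, "y": 0, "z": -0.004, "wx": 0, "wy": -0.2, "wz": 0, "hand": 0}
    - {"x": -0.0047, "y": 0, "z": -0.008, "wx": 0, "wy": -0.5, "wz": 0, "hand": 0}
    - {"x": -0.0071, "y": 0, "z": -0.012, "wx": 0, "wy": -0.7, "wz": 0, "hand": 0}
    - {"x": -0.0095, "y": 0, "z": -0.016, "wx": 0, "wy": -1, "wz": 0, "hand": 0}
    - {"x": -0.0095, "y": 0, "z": -0.016, "wx": 0, "wy": -1, "wz": 0, "hand": 0}

```text
time: 12.38
tool_pos: [0.5955, 0.0134, 0.0932]
tool_rot: [3.134, -0.847, -0.199]
contact_force: [-1.1, -0.9, -1.0]
opening: 0.0136
```

```bash
python3 - <<'E'
from kin import *
from h import *
check()
# sequence: lift out
lid(23,72,15,n=2); print(); lid(18,95,70,n=5); print()
R,p=cur(); s=monitor.observe()
# carry plan: lid flat, heading 15deg, lean 56 at mat
h0=np.radians(15); c=np.array([.477,.317,0]); gref=.034
from numpy import cos,sin
ex=np.array([cos(h0),sin(h0),0])
for up in (.09,.03,.0):
    Rm,pm=poseF(c-.061*ex+[0,0,.003+gref+up],56,h0); print(up,ik(Rm,pm,[.6,.5,2.4,3.5,.8,-1.6]))
E
```

```text
t 12.375 perr mm [ 1.5 -1.5  0.9] rerr [-0.14  0.15 -0.24] F [-1.1 -0.9 -1. ] tq [ 0.15  0.79 -0.01] open 0.0136
{"x": 0.002, "y": -0.0, "z": -0.0071, "wx": 0.0, "wy": 0.0, "wz": 0.0, "hand": 0}
{"x": 0.0041, "y": -0.0, "z": -0.0142, "wx": 0.0, "wy": 0.0, "wz": 0.0, "hand": 0}

{"x": 0.0044, "y": -0.0, "z": -0.0105, "wx": 0.0, "wy": 0.3, "wz": 0.0, "hand": 0}
{"x": 0.0089, "y": -0.0, "z": -0.0209, "wx": 0.0, "wy": 0.7, "wz": 0.0, "hand": 0}
{"x": 0.0133, "y": -0.0, "z": -0.0313, "wx": 0.0, "wy": 1.0, "wz": 0.0, "hand": 0}
{"x": 0.0178, "y": -0.0, "z": -0.0417, "wx": 0.0, "wy": 1.3, "wz": 0.0, "hand": 0}
{"x": 0.0222, "y": -0.0, "z": -0.0521, "wx": 0.0, "wy": 1.7, "wz": 0.0, "hand": 0}

0.09 (array([ 0.66500115,  0.47606742,  2.39998964,  3.646115  ,  0.73815832,
       -1.72461703]), np.float64(5.267966618482944e-12))
0.03 (array([ 0.66500115,  0.68389674,  2.42223167,  3.55462633,  0.9448319 ,
       -1.58816774]), np.float64(1.1102230246251565e-15))
0.0 (array([ 0.66500115,  0.78831405,  2.42112595,  3.52834393,  1.04001353,
       -1.54015073]), np.float64(1.1945999744966682e-12))
```

No contact through the whole draw. The lid is free of the rails at 64 mm, so I'll lift out.

>>> move_arm:
  deltas:
    - {"x": 0.002, "y": 0, "z": -0.0071, "wx": 0, "wy": 0, "wz": 0, "hand": 0}
    - {"x": 0.0041, "y": 0, "z": -0.0142, "wx": 0, "wy": 0, "wz": 0, "hand": 0}
    - {"x": 0.0085, "y": 0, "z": -0.0247, "wx": 0, "wy": 0.3, "wz": 0, "hand": 0}
    - {"x": 0.013, "y": 0, "z": -0.0351, "wx": 0, "wy": 0.7, "wz": 0, "hand": 0}
    - {"x": 0.0174, "y": 0, "z": -0.0455, "wx": 0, "wy": 1, "wz": 0, "hand": 0}
    - {"x": 0.0219, "y": 0, "z": -0.0559, "wx": 0, "wy": 1.3, "wz": 0, "hand": 0}
    - {"x": 0.0263, "y": 0, "z": -0.0663, "wx": 0, "wy": 1.7, "wz": 0, "hand": 0}
    - {"x": 0.0263, "y": 0, "z": -0.0663, "wx": 0, "wy": 1.7, "wz": 0, "hand": 0}

```text
time: 13.38
tool_pos: [0.5641, 0.0203, 0.1577]
tool_rot: [3.134, -0.878, -0.199]
contact_force: [-0.4, 0.1, -1.6]
opening: 0.0136
```

```bash
python3 - <<'E'
from kin import *
from h import *
check(); log()
s=monitor.observe(); q0=np.array(s["qpos"]); reset()
ps=V[2]+.01; ref=json.load(open("ref.json")); Rr,pr=np.array(ref["R"]),np.array(ref["p"])
# flat lid <-> Rr (heading ps). measured at grasp: use measured offset R
h0=np.radians(15); ex=np.array([np.cos(h0),np.sin(h0),0])
Rm=Ro.from_euler("z",h0-ps).as_matrix()@Rr
g=np.array([.477,.317,0])-.061*ex+[0,0,.127]; pm=g+HZ*Rm[:,2]
qe,e=ik(Rm,pm,[.6,.5,2.4,3.5,.8,-1.6]); print(qe.round(3),e)
n=14; T=[]
for k in range(1,n+1):
    q=q0+(qe-q0)*k/n; Rk,pk=fk(q,P,S); Rk=(Rk*TOOL).as_matrix(); T.append((Rk,pk))
    # lid corners
    L=Rr.T@Ro.from_euler("z",ps).as_matrix(); Q=Rk@L
    c=[(pk-HZ*Rk[:,2]+Q@np.array([x,y,-.034])).round(3) for x in(-.026,.148) for y in(.056,-.056)]
    if k%2==0: print(k,pk.round(3),"minz",min(v[2] for v in c),"maxx",max(v[0] for v in c),"maxy",max(v[1] for v in c))
rows(T[:7],0);print();rows(T[7:],0)
E
```

```text
t 13.375 perr mm [ 1.6 -1.2  1.7] rerr [-0.12  0.24 -0.23] F [-0.4  0.1 -1.6] tq [0.1  0.82 0.06] open 0.0136
q [-0.017  0.313  2.253  3.616  0.327 -1.906]
[ 0.665  0.475  2.4    3.646  0.737 -1.725] 7.8156092708781e-12
2 [0.557 0.066 0.15 ] minz 0.115 maxx 0.693 maxy 0.128
4 [0.545 0.111 0.143] minz 0.109 maxx 0.679 maxy 0.17
6 [0.529 0.154 0.136] minz 0.104 maxx 0.661 maxy 0.211
8 [0.51  0.196 0.13 ] minz 0.1 maxx 0.644 maxy 0.259
10 [0.488 0.235 0.125] minz 0.097 maxx 0.625 maxy 0.306
12 [0.462 0.271 0.12 ] minz 0.095 maxx 0.602 maxy 0.351
14 [0.433 0.305 0.116] minz 0.093 maxx 0.576 maxy 0.394
{"x": -0.0081, "y": -0.022, "z": -0.0036, "wx": 1.4, "wy": 0.3, "wz": -1.1, "hand": 0}
{"x": -0.0166, "y": -0.0436, "z": -0.0079, "wx": 2.8, "wy": 0.7, "wz": -2.2, "hand": 0}
{"x": -0.0256, "y": -0.0646, "z": -0.0132, "wx": 4.3, "wy": 1.1, "wz": -3.3, "hand": 0}
{"x": -0.0351, "y": -0.0851, "z": -0.0192, "wx": 5.8, "wy": 1.4, "wz": -4.5, "hand": 0}
{"x": -0.0451, "y": -0.105, "z": -0.026, "wx": 7.2, "wy": 1.8, "wz": -5.6, "hand": 0}
{"x": -0.0554, "y": -0.1243, "z": -0.0335, "wx": 8.7, "wy": 2.2, "wz": -6.7, "hand": 0}
{"x": -0.0661, "y": -0.143, "z": -0.0418, "wx": 10.3, "wy": 2.6, "wz": -7.9, "hand": 0}

{"x": -0.0081, "y": -0.0206, "z": -0.006, "wx": 1.5, "wy": 0.4, "wz": -1.1, "hand": 0}
{"x": -0.0166, "y": -0.0406, "z": -0.0127, "wx": 3.1, "wy": 0.8, "wz": -2.3, "hand": 0}
{"x": -0.0254, "y": -0.0601, "z": -0.0202, "wx": 4.7, "wy": 1.3, "wz": -3.4, "hand": 0}
{"x": -0.0346, "y": -0.079, "z": -0.0285, "wx": 6.3, "wy": 1.7, "wz": -4.6, "hand": 0}
{"x": -0.0441, "y": -0.0973, "z": -0.0374, "wx": 7.9, "wy": 2.1, "wz": -5.7, "hand": 0}
{"x": -0.0539, "y": -0.1149, "z": -0.0471, "wx": 9.5, "wy": 2.6, "wz": -6.8, "hand": 0}
{"x": -0.0639, "y": -0.1318, "z": -0.0574, "wx": 11.2, "wy": 3.1, "wz": -8.0, "hand": 0}
```

>>> move_arm:
  deltas:
    - {"x": -0.0081, "y": -0.022, "z": -0.0036, "wx": 1.4, "wy": 0.3, "wz": -1.1, "hand": 0}
    - {"x": -0.0166, "y": -0.0436, "z": -0.0079, "wx": 2.8, "wy": 0.7, "wz": -2.2, "hand": 0}
    - {"x": -0.0256, "y": -0.0646, "z": -0.0132, "wx": 4.3, "wy": 1.1, "wz": -3.3, "hand": 0}
    - {"x": -0.0351, "y": -0.0851, "z": -0.0192, "wx": 5.8, "wy": 1.4, "wz": -4.5, "hand": 0}
    - {"x": -0.0451, "y": -0.105, "z": -0.026, "wx": 7.2, "wy": 1.8, "wz": -5.6, "hand": 0}
    - {"x": -0.0554, "y": -0.1243, "z": -0.0335, "wx": 8.7, "wy": 2.2, "wz": -6.7, "hand": 0}
    - {"x": -0.0661, "y": -0.143, "z": -0.0418, "wx": 10.3, "wy": 2.6, "wz": -7.9, "hand": 0}

```text
time: 14.25
tool_pos: [0.5202, 0.176, 0.1316]
tool_rot: [3.14, -0.921, 0.024]
contact_force: [0.3, 0.1, -1.5]
opening: 0.014
```

>>> move_arm:
  deltas:
    - {"x": -0.0081, "y": -0.0206, "z": -0.006, "wx": 1.5, "wy": 0.4, "wz": -1.1, "hand": 0}
    - {"x": -0.0166, "y": -0.0406, "z": -0.0127, "wx": 3.1, "wy": 0.8, "wz": -2.3, "hand": 0}
    - {"x": -0.0254, "y": -0.0601, "z": -0.0202, "wx": 4.7, "wy": 1.3, "wz": -3.4, "hand": 0}
    - {"x": -0.0346, "y": -0.079, "z": -0.0285, "wx": 6.3, "wy": 1.7, "wz": -4.6, "hand": 0}
    - {"x": -0.0441, "y": -0.0973, "z": -0.0374, "wx": 7.9, "wy": 2.1, "wz": -5.7, "hand": 0}
    - {"x": -0.0539, "y": -0.1149, "z": -0.0471, "wx": 9.5, "wy": 2.6, "wz": -6.8, "hand": 0}
    - {"x": -0.0639, "y": -0.1318, "z": -0.0574, "wx": 11.2, "wy": 3.1, "wz": -8.0, "hand": 0}
    - {"x": -0.0639, "y": -0.1318, "z": -0.0574, "wx": 11.2, "wy": 3.1, "wz": -8.0, "hand": 0}

```text
time: 15.25
tool_pos: [0.4325, 0.3057, 0.115]
tool_rot: [3.14, -0.974, 0.265]
contact_force: [-0.9, 0.6, -1.0]
opening: 0.0138
```

```bash
python3 - <<'E'
from kin import *
from h import *
check(); log()
a=save("top","t3")[0]; b=save("side","s3")[0]
im=np.hstack([cv2.resize(a[90:330,100:360],(433,400)),cv2.resize(b[100:290,100:300],(365,347)) if 0 else cv2.resize(b[110:270,120:300],(365,324))[:324].copy().__class__((0,)) if 0 else cv2.copyMakeBorder(cv2.resize(b[110:270,120:300],(365,324)),0,76,0,0,cv2.BORDER_CONSTANT)])
cv2.imwrite("pics/p3.png",cv2.cvtColor(im,cv2.COLOR_RGB2BGR))
E
```

```text
t 15.25 perr mm [-0.7  0.5 -1.5] rerr [ 0.07 -0.16 -0.05] F [-0.9  0.6 -1. ] tq [-0.24  0.86 -0.06] open 0.0138
q [ 0.666  0.478  2.4    3.645  0.737 -1.724]
```

View pics/p3.png

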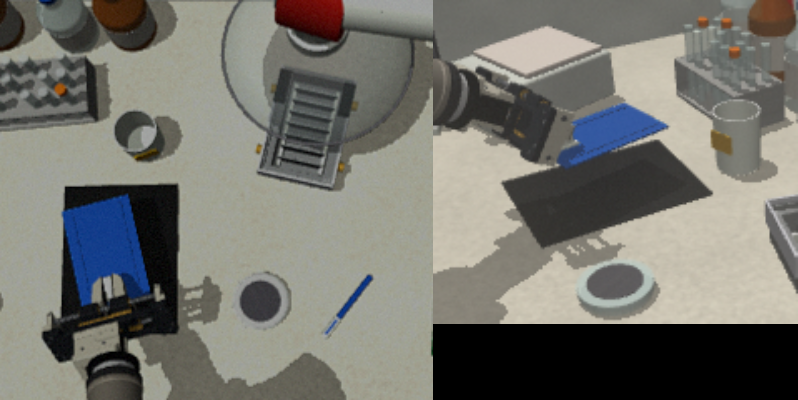

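The lid hangs above the mat, tube side clear, and the case is open with its slots visible. Next I'll check its placement against the mat and plan the lowering.

```bash
python3 - <<'E'
from kin import *
from h import *
im=cv2.imread("pics/t3.png"); hsv=cv2.cvtColor(im,cv2.COLOR_BGR2HSV); m=cv2.inRange(hsv,(100,120,50),(130,255,255)); m[:200]=0; m[300:]=0; m[:,220:]=0
rc=cv2.minAreaRect(cv2.findNonZero(m)); print(rc); W=[ray("top",q,.096) for q in cv2.boxPoints(rc)]; print(np.round(W,3))
s=monitor.observe(); Rm=Ro.from_euler("xyz",s["tool_rot"]).as_matrix(); g=s["tool_pos"]-HZ*Rm[:,2]; print("grasp",g.round(4))
h0=np.radians(15); ex=np.array([np.cos(h0),np.sin(h0),0]);ey=np.array([-ex[1],ex[0],0])
print("pred corners",[(g+x*ex+y*ey)[:2].round(3).tolist() for x in(-.026,.148) for y in(.056,-.056)])
reset(); 
R,p=cur()
def dn(z,n):
    R,p=cur(); rows([(R,p-[0,0,z*k/n]) for k in range(1,n+1)],0); print()
dn(.08,6); dn(.006,3)
E
```

```text
((162.6411590576172, 240.63528442382812), (62.25905227661133, 42.62683868408203), 77.47119140625)
[[0.549 0.397 0.096]
 [0.575 0.285 0.096]
 [0.41  0.242 0.096]
 [0.385 0.352 0.096]]
grasp [0.4185 0.3011 0.1262]
pred corners [[0.379, 0.348], [0.408, 0.24], [0.547, 0.394], [0.576, 0.285]]
{"x": -0.011, "y": -0.0, "z": 0.0075, "wx": 0.0, "wy": 0.0, "wz": 0.0, "hand": 0}
{"x": -0.0221, "y": -0.0, "z": 0.015, "wx": 0.0, "wy": 0.0, "wz": 0.0, "hand": 0}
{"x": -0.0331, "y": -0.0, "z": 0.0224, "wx": 0.0, "wy": 0.0, "wz": 0.0, "hand": 0}
{"x": -0.0442, "y": -0.0, "z": 0.0299, "wx": 0.0, "wy": 0.0, "wz": 0.0, "hand": 0}
{"x": -0.0552, "y": -0.0, "z": 0.0374, "wx": 0.0, "wy": 0.0, "wz": 0.0, "hand": 0}
{"x": -0.0662, "y": -0.0, "z": 0.0449, "wx": 0.0, "wy": 0.0, "wz": 0.0, "hand": 0}

{"x": -0.0017, "y": -0.0, "z": 0.0011, "wx": 0.0, "wy": 0.0, "wz": 0.0, "hand": 0}
{"x": -0.0033, "y": -0.0, "z": 0.0022, "wx": 0.0, "wy": 0.0, "wz": 0.0, "hand": 0}
{"x": -0.005, "y": -0.0, "z": 0.0034, "wx": 0.0, "wy": 0.0, "wz": 0.0, "hand": 0}
```

The lid's corners all fall well inside the mat (x .348–.605, y .215–.42). Lowering now.

>>> move_arm:
  deltas:
    - {"x": -0.011, "y": 0, "z": 0.0075, "wx": 0, "wy": 0, "wz": 0, "hand": 0}
    - {"x": -0.0221, "y": 0, "z": 0.015, "wx": 0, "wy": 0, "wz": 0, "hand": 0}
    - {"x": -0.0331, "y": 0, "z": 0.0224, "wx": 0, "wy": 0, "wz": 0, "hand": 0}
    - {"x": -0.0442, "y": 0, "z": 0.0299, "wx": 0, "wy": 0, "wz": 0, "hand": 0}
    - {"x": -0.0552, "y": 0, "z": 0.0374, "wx": 0, "wy": 0, "wz": 0, "hand": 0}
    - {"x": -0.0662, "y": 0, "z": 0.0449, "wx": 0, "wy": 0, "wz": 0, "hand": 0}
    - {"x": -0.0662, "y": 0, "z": 0.0449, "wx": 0, "wy": 0, "wz": 0, "hand": 0}

```text
time: 16.23
tool_pos: [0.4338, 0.3045, 0.0348]
tool_rot: [3.14, -0.974, 0.262]
contact_force: [0.1, 0.1, -1.7]
opening: 0.014
```

>>> move_arm:
  deltas:
    - {"x": -0.0017, "y": 0, "z": 0.0011, "wx": 0, "wy": 0, "wz": 0, "hand": 0}
    - {"x": -0.0033, "y": 0, "z": 0.0022, "wx": 0, "wy": 0, "wz": 0, "hand": 0}
    - {"x": -0.005, "y": 0, "z": 0.0034, "wx": 0, "wy": 0, "wz": 0, "hand": 0}
    - {"x": -0.005, "y": 0, "z": 0.0034, "wx": 0, "wy": 0, "wz": 0, "hand": 0}

```text
time: 16.73
tool_pos: [0.4333, 0.3052, 0.0297]
tool_rot: [3.141, -0.976, 0.262]
contact_force: [0.6, -1.4, -1.1]
opening: 0.0139
```

```bash
python3 - <<'E'
from h import *
check()
a=save("side","s4")[0][150:250,140:280]
cv2.imwrite("pics/s4c.png",cv2.cvtColor(cv2.resize(a,None,fx=5,fy=5,interpolation=cv2.INTER_CUBIC),cv2.COLOR_RGB2BGR))
E
```

```text
t 16.725 perr mm [-0.3  0.   0.1] rerr [ 0.02  0.01 -0.02] F [ 0.6 -1.4 -1.1] tq [-0.26  0.86  0.  ] open 0.0139
```

View pics/s4c.png

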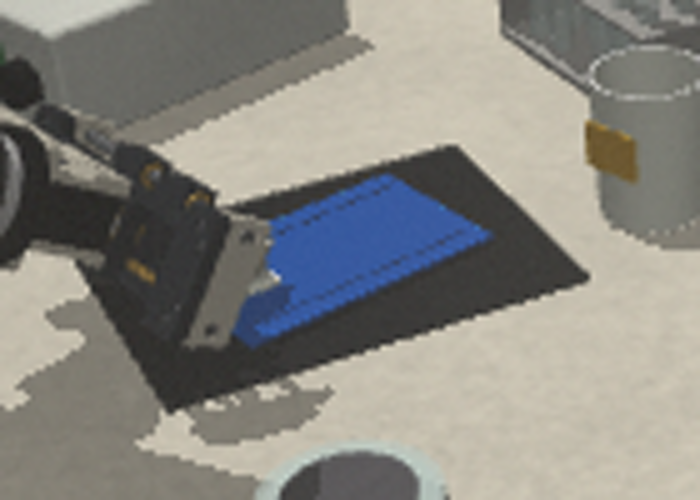

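The lid hangs a few mm above the mat, well inside its outline. Now I'll feel for contact.

>>> move_arm:
  deltas:
    - {"x": -0.0008, "y": 0, "z": 0.0006, "wx": 0, "wy": 0, "wz": 0, "hand": 0}
    - {"x": -0.0017, "y": 0, "z": 0.0011, "wx": 0, "wy": 0, "wz": 0, "hand": 0}
    - {"x": -0.0017, "y": 0, "z": 0.0011, "wx": 0, "wy": 0, "wz": 0, "hand": 0}

```text
time: 17.15
tool_pos: [0.4332, 0.3051, 0.0275]
tool_rot: [3.141, -0.975, 0.263]
contact_force: [0.1, 0.5, -1.1]
opening: 0.0133
```

>>> move_arm:
  deltas:
    - {"x": -0.0004, "y": 0, "z": 0.0003, "wx": 0, "wy": 0, "wz": 0, "hand": 0}
    - {"x": -0.0008, "y": 0, "z": 0.0006, "wx": 0, "wy": 0, "wz": 0, "hand": 0}
    - {"x": -0.0008, "y": 0, "z": 0.0006, "wx": 0, "wy": 0, "wz": 0, "hand": 0}

```text
time: 17.52
tool_pos: [0.4334, 0.3052, 0.0269]
tool_rot: [3.141, -0.976, 0.262]
contact_force: [-0.2, 0.7, 0.2]
opening: 0.0136
```

>>> move_arm:
  deltas:
    - {"x": -0.0004, "y": 0, "z": 0.0003, "wx": 0, "wy": 0, "wz": 0, "hand": 0}
    - {"x": -0.0006, "y": 0, "z": 0.0004, "wx": 0, "wy": 0, "wz": 0, "hand": 0}
    - {"x": -0.0006, "y": 0, "z": 0.0004, "wx": 0, "wy": 0, "wz": 0, "hand": 0}

```text
time: 17.9
tool_pos: [0.4334, 0.3052, 0.0266]
tool_rot: [3.141, -0.977, 0.262]
contact_force: [-3.3, -1.8, 5.1]
opening: 0.0139
```

```bash
python3 - <<'E'
from h import *
check()
E
```

```text
t 17.9 perr mm [-0.2  0.1 -2.9] rerr [ 0.03  0.11 -0.01] F [-3.3 -1.8  5.1] tq [-0.09  0.01 -0.07] open 0.0139
```

Contact at 5 N and at the expected height, so the lid lies flat. I'll ease the grip and open partway.

>>> move_arm:
  deltas:
    - {"x": 0, "y": 0, "z": 0, "wx": 0, "wy": 0, "wz": 0, "hand": 0}
    - {"x": 0, "y": 0, "z": 0, "wx": 0, "wy": 0, "wz": 0, "hand": 0}
  grip_force: 4

```text
time: 18.15
tool_pos: [0.4335, 0.3052, 0.0264]
tool_rot: [3.141, -0.977, 0.262]
contact_force: [-1.2, -0.8, 5.5]
opening: 0.0141
```

>>> move_arm:
  deltas:
    - {"x": 0, "y": 0, "z": 0, "wx": 0, "wy": 0, "wz": 0, "hand": 0.18}
    - {"x": 0, "y": 0, "z": 0, "wx": 0, "wy": 0, "wz": 0, "hand": 0.25}
    - {"x": 0, "y": 0, "z": 0, "wx": 0, "wy": 0, "wz": 0, "hand": 0.4}
    - {"x": 0, "y": 0, "z": 0, "wx": 0, "wy": 0, "wz": 0, "hand": 0.5}
    - {"x": 0, "y": 0, "z": 0, "wx": 0, "wy": 0, "wz": 0, "hand": 0.5}

```text
time: 18.77
tool_pos: [0.4333, 0.3051, 0.0258]
tool_rot: [3.141, -0.975, 0.262]
contact_force: [-0.8, -0.0, 0.6]
opening: 0.0447
```

>>> move_arm:
  deltas:
    - {"x": 0, "y": 0, "z": -0.015, "wx": 0, "wy": 0, "wz": 0, "hand": 0.5}
    - {"x": 0, "y": 0, "z": -0.04, "wx": 0, "wy": 0, "wz": 0, "hand": 0.5}
    - {"x": 0, "y": 0, "z": -0.07, "wx": 0, "wy": 0, "wz": 0, "hand": 0.5}
    - {"x": 0.02, "y": 0, "z": -0.1, "wx": 0, "wy": 0, "wz": 0, "hand": 0.5}
    - {"x": 0.04, "y": 0, "z": -0.12, "wx": 0, "wy": 0, "wz": 0, "hand": 0.5}
    - {"x": 0.04, "y": 0, "z": -0.12, "wx": 0, "wy": 0, "wz": 0, "hand": 0.5}

```text
time: 19.52
tool_pos: [0.3583, 0.2855, 0.1288]
tool_rot: [-3.137, -0.98, 0.259]
contact_force: [0.4, -1.0, 1.1]
opening: 0.0456
```

```bash
python3 - <<'E'
from h import *
s=monitor.observe(); print(s["time"],s["tool_pos"].round(3),s["contact_force"].round(1))
a=save("top","t5")[0]; b=save("side","s5")[0]
t0=cv2.imread("pics/top0.png")
d=cv2.absdiff(cv2.cvtColor(a,cv2.COLOR_RGB2BGR),t0).max(2)>45; d=cv2.morphologyEx(d.astype(np.uint8),cv2.MORPH_OPEN,np.ones((3,3)))
n,_,st,_=cv2.connectedComponentsWithStats(d); print([x.tolist() for x in st[1:] if x[4]>15])
im=np.hstack([cv2.resize(a[90:330,100:360],(433,400)),cv2.copyMakeBorder(cv2.resize(b[110:270,120:300],(365,324)),0,76,0,0,cv2.BORDER_CONSTANT)])
cv2.imwrite("pics/p5.png",cv2.cvtColor(im,cv2.COLOR_RGB2BGR))
E
```

```text
19.525 [0.358 0.286 0.129] [ 0.4 -1.   1.1]
[[275, 144, 3, 6, 18], [259, 172, 24, 22, 353], [283, 178, 18, 21, 308], [147, 212, 50, 67, 2368], [130, 277, 111, 143, 6730], [157, 288, 6, 10, 30], [164, 292, 10, 12, 104], [104, 304, 24, 32, 453], [261, 319, 49, 31, 868], [150, 321, 6, 4, 20], [0, 329, 101, 91, 5989], [236, 333, 19, 12, 121], [193, 340, 18, 26, 301], [280, 352, 34, 30, 465], [208, 365, 47, 48, 934], [334, 393, 7, 13, 58]]
```

View pics/p5.png

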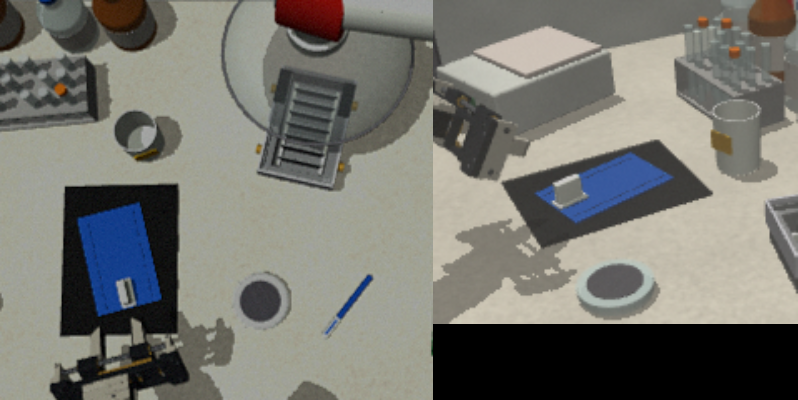

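The lid lies flat on the mat with its handle up and well inside the outline. The case is open, the only changes there are inside it where the lid was, and the bystanders are unmoved. Handing in.

```bash
python3 -c "
from cell import robot
print(robot.hand_in())"
```

```text
the job is handed in; nothing more can be done
None
```

The case is open and its lid is lying flat, handle up, on the dark mat. I handed the job in at about 20 s.

- **Approach:** I came in under the hood rim at a 56° lean. The arm's wrist range ruled out the suggested 35–40°. The gripper stayed clear of the hood and the case's front lip.
- **Opening:** With the front raised 12 mm, the lid met the lip at about 6 N. I backed off and raised it to 14 mm, and it went over. It then drew out 64 mm with wrist-force readings staying at about 1–2 N, so it did not bind under the rails.
- **Laying down:** I lowered the lid to the mat until I felt about 5 N, eased the grip, opened the fingers and withdrew.

**Last checks:** In the final top and side pictures the lid sits well inside the mat. Compared with the first top picture, the case area changed only inside the case, where the lid had been. The hood, beaker, dish, marker and basket showed no movement. The fingers were clear of everything. No check failed or disagreed.

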